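Put each lid home on its own dosing canister

TASK

Close the two dosing canisters: take each lid from its slanted stand and put it on the canister of the same colour and size, turning it with a light push until its pins drop into the hub and it sits fully home. Never force a lid down, leave both canisters upright on the counter, and leave the other things where they are.

Things in the scene. Friction and masses are not known exactly. Their poses are not given: they have to be found in the camera images.
- canister_blue: blue round canister, 88 mm in diameter, loose on the counter, 0.9 kg. Origin: centre of its underside; z up its axis. Rim (top of the bare steel neck) at z = 90 mm. The chamfered neck is 76 mm across and 15 mm high; the lid's skirt goes over it with 2 mm of play all round. Fully home, the lid's origin is 76 mm above this origin.
- rim_blue (a point): Centre of the blue canister's rim. Just below it, inside the neck, sits a stiff turning hub of four square white pads, tops level with the rim, with a cross-shaped channel between them 12 mm wide, 10 mm deep. The angle at which the hub stands differs each time and is NOT tracked; it does not follow the canister's yaw.
- lid_blue: blue lid, 88 mm in diameter, 0.14 kg, on its slanted stand at the start. Origin: centre of the skirt's lower edge; z out of its top. Skirt z = 0 to 14 mm, inner diameter 80; plate z = 14 to 19. Below the plate four round pins, 7 mm thick, 22 mm from the axis, at +x, +y, -x, -y, reach down to z = 6 mm.
- grip_blue (a point): Middle (z = 30 mm) of the dark wooden grip bar on the blue lid: 34 mm long along x, 12 mm thick along y, z = 19 to 41; pinch it across y. With its pins on the hub's pads the lid stands 7.5 mm too high. Turned with a light push (about 3 to 6 N), it drops when the pins meet the channels: every 90 degrees, within about 7 degrees either way.
- stand_blue: fixed wooden stand of the blue lid; origin on the counter under its centre, 70 mm high. Its board, 106x86 mm, slopes 30 degrees, high edge to the stand's +x (to the robot's right), so that the lid's axis leans 30 degrees from vertical toward the stand's -x, roughly the robot's left. Two dowels 12 mm high at the low edge hold the lid.
- canister_red: terracotta red round canister, 72 mm in diameter, loose on the counter, 0.9 kg. Origin: centre of its underside; z up its axis. Rim (top of the bare steel neck) at z = 75 mm. The chamfered neck is 60 mm across and 15 mm high; the lid's skirt goes over it with 2 mm of play all round. Fully home, the lid's origin is 61 mm above this origin.
- rim_red (a point): Centre of the terracotta red canister's rim. Just below it, inside the neck, sits a stiff turning hub of four square white pads, tops level with the rim, with a cross-shaped channel between them 12 mm wide, 10 mm deep. The angle at which the hub stands differs each time and is NOT tracked; it does not follow the canister's yaw.
- lid_red: terracotta red lid, 72 mm in diameter, 0.14 kg, on its slanted stand at the start. Origin: centre of the skirt's lower edge; z out of its top. Skirt z = 0 to 14 mm, inner diameter 64; plate z = 14 to 19. Below the plate four round pins, 7 mm thick, 18 mm from the axis, at +x, +y, -x, -y, reach down to z = 6 mm.
- grip_red (a point): Middle (z = 30 mm) of the dark wooden grip bar on the terracotta red lid: 34 mm long along x, 12 mm thick along y, z = 19 to 41; pinch it across y. With its pins on the hub's pads the lid stands 7.5 mm too high. Turned with a light push (about 3 to 6 N), it drops when the pins meet the channels: every 90 degrees, within about 7 degrees either way.
- stand_red: fixed wooden stand of the terracotta red lid; origin on the counter under its centre, 70 mm high. Its board, 106x86 mm, slopes 30 degrees, high edge to the stand's +x (to the robot's right), so that the lid's axis leans 30 degrees from vertical toward the stand's -x, roughly the robot's left. Two dowels 12 mm high at the low edge hold the lid.
- tamper: coffee tamper with a dark wooden handle standing upright, 58x58x98 mm; a bystander, to be left alone. Origin near the centre of its underside.
- filter_basket: empty steel filter basket, 69x69x25 mm; a bystander, to be left alone. Origin near the centre of its underside.
- mug_white: white mug, 78x112x102 mm; a bystander, to be left alone. Origin near the centre of its underside.
- dosing_cup: small steel cup with a handle, 62x85x50 mm; a bystander, to be left alone. Origin near the centre of its underside.
- milk_jug_b: steel milk jug, 103x69x92 mm; a bystander, to be left alone. Origin near the centre of its underside.
Things that resemble listed ones, but are neither listed nor needed, are in the scene too. Leave any green look-alike of the lid_red alone.

How it is judged:
By the outcome, as a careful person would: the job done as asked, in the order asked, and still so for the second after the job is handed in, with the robot touching nothing.
It also fails if it takes over 72 s, if anything falls off the work surface, if the arm or the gripper's body presses on something with over 40 N, if the wrist force passes 120 N, or if a joint passes its speed limit or range.

ROBOT

A 6-joint arm with a two-finger parallel gripper is mounted at the origin on a cart in front of the work surface, level with it; the furniture and walls round the work are solid. World frame = base frame: x ahead of the robot, y to its left, z up, the work surface at z = 0. Lengths are in m, angles in rad, forces in N, time in s.
With the tool pointing down it reaches from about 0.35 to 0.975 m from the base axis. Payload 4.9 kg.
Tool frame: the origin (TCP) lies on the mounting face of the last link; the fingertips stand 173 mm ahead of it and the grasp point (between the pads) lies 155 mm ahead of it; x points along the fingers, z is the direction in which the jaws open and shut, and the axes are right-handed (so a half turn about x gives the same grasp; the last joint's range is limited). The gripper opens to 85 mm and grips with 20 to 120 N. Pads are 22 mm wide; open, the fingers measure 114 mm over their backs; the gripper's body (76 mm by 85 mm) begins 54 mm behind the grasp point. The pads swing forward as they close: fully open they stand 13 mm farther back than shut.
Start: joints at [-1.463, 0.053, 1.613, -0, 1.476, -0.119], TCP at [0.141, -0.609, 0.405] pointing down, gripper open.
Joint ranges: [-3.01, 3.01], [-1.01, 2.22], [0.06, 2.58], [-1.02, 4.17], [0.09, 2.62], [-3.14, 3.14]. Speed limits (rad/s): [2.57, 2.57, 3.14, 3.14, 3.14, 3.14].

INTERFACE

Orientations are given as a rotation vector (axis times angle).
In Python, from station import get_obs, get_image, get_calibration, finish_job, look_for, masks_of, tip_of gives the robot as it stands.
- The arm moves only by the tool carry_out, never from a script. Its argument "increments" is a list of rows, each a list of 3 entries, a list of its own where there are three numbers: the turn, a rotation vector about the world's x, y, z in units of 0.1 rad (1.0 is 0.1 rad), then the shift along the world's x, y, z in units of 20 mm (1.0 is 20 mm), then the opening, from 0 (shut) to 1 (fully open). A call has 1 to 8 rows; each row shifts and turns the pose as measured when the row begins; what a row does not reach is not made up. A row lasts 1/10 s, in which the tool goes at most 50 mm and 8.59 degrees, less where a joint would pass 70% of its speed; a pose out of reach is approached as far as the arm can. A call with a number of a shift or a turn outside -1 to 1 is refused whole. A call with a gripper value outside its range is refused whole. The fingers move at their own pace and stop on an object; "squeeze" is the grip in N (left out, the last holds). Time passes only in rows, so rows that do not move let the fingers close. It gives the time, the measured TCP pose, the force and the opening at its end, in the units of the state.
- get_obs(): the state, without advancing time (a new reading comes with each control period).
- get_image(name): name is "scene" or "top" or "wrist"; returns (picture, depth): 480x640x3 uint8, blue, green, red; 480x640 float32, m along the optical axis (not along the pixel's ray), 0 where there is no reading.
- get_calibration(name): a dict with "fx", "fy", "cx", "cy" (pixels), "position" and "orientation" of the camera in the world. Camera axes: x right, y down, z forward; pixel columns grow to the right and rows downward; lengths in m; the calibration is good to about 2 mm. The wrist camera is an equidistant fisheye: a pixel r from the principal point sees the ray r / f radians off the axis. A picture is of the moment at which its call begins: read the wrist's pose just before it. get_calibration takes no time and is no camera call; for the wrist camera it gives the pose at the moment of the call.
- finish_job(): hands the job in, once; it reports no verdict.
Trained networks look in the newest picture that a camera, given by its name, has taken for a name from the list of things; names that differ only in an ending like _2 or _b are one class to them, and where a whole thing is asked for, a point or a joint stands for the part that bears it (a point fixed in the world has none). Each returns a list of dicts, best first, with "p" (0 to 1); they miss things now and then, are a little off and sometimes report something else, mostly with a low value. They report only what shows in the picture. A call takes as long as a camera call. They do not tell look-alikes from the thing itself.
- look_for(camera, query): "centre" ([column, row] in pixels, amid what is visible of it).
- masks_of(camera, query): "region" (480x640 bool, what is visible of it) and "centre" ([column, row] in pixels, amid what is visible of it).
- tip_of(camera, query): "centre" ([column, row] in pixels: a listed point, or the origin of a listed thing).
The state is a dict: "t": time; "q": joint angles; "dq": joint speeds; "effort": joint torques, N m; "tool_pos": TCP position; "tool_rot": TCP orientation; "contact_force": force on the tool from outside, world axes, zero at the start; "wrist_torque": the same for the moment, N m; "opening": finger opening in m.
Only numpy, scipy, OpenCV 4.12 (cv2) and the standard library are available. Lean on these libraries where they do the work, as an engineer would, in place of code of your own. Each camera call takes 0.05 s, during which the arm holds its last target.

## Working session

There is one attempt and no reset: what is moved stays moved. The work goes in short steps, Python scripts to look and compute and a tool call to move; the robot and the scene stay as the last step left them, time stands still between calls to the robot, and variables do not carry over. Pictures are saved under pics/ and viewed, and the job is handed in when it is done.

Besides the shell and the picture viewer there is one more tool, called after "Request:" as name(argument=value, ...) on one line, values as JSON. carry_out: Moves the arm, as the interface text tells. Shifts and turns lie within -1 to 1; 1 stands for 20 mm of shift or 0.1 rad of turn. Its arguments: {"type":"object","properties":{"increments":{"type":"array","items":{"type":"array"}},"squeeze":{"type":"number"}},"required":["increments"]}

```bash
ls; mkdir -p pics
python3 - <<'E'
from station import *
import cv2
for n in ("scene","top"):
    im,d=get_image(n); cv2.imwrite(f"pics/{n}0.png",im)
    c=get_calibration(n); print(n,c)
o=get_obs(); print(o)
E
```

```text
pics
scene {'fx': 472.32569608477473, 'fy': 472.32569608477473, 'cx': 317.6358532989408, 'cy': 240.6067810533094, 'position': array([0.04881319, 0.62491822, 0.94601698]), 'orientation': array([-0.98209951,  2.53024143, -1.00958712])}
top {'fx': 608.7194806617163, 'fy': 608.7194806617163, 'cx': 322.956122611668, 'cy': 231.07621162265713, 'position': array([-0.3824679 ,  0.44123464,  1.61395692]), 'orientation': array([-1.46975596,  2.30066694, -0.69288831])}
{'t': 0.1, 'q': array([-1.46299020e+00,  5.33079971e-02,  1.61415544e+00,  1.21154670e-06,
        1.47599057e+00, -1.18974107e-01]), 'dq': array([-0.00143459,  0.00014333, -0.00477071,  0.00149959,  0.00024315,
       -0.00122269]), 'effort': array([-2.44549719e-04, -3.94901884e+01, -3.71362209e+01, -1.00209220e-04,
        3.95140683e-03,  9.91248726e-06]), 'tool_pos': array([ 0.14051616, -0.60875315,  0.40357576]), 'tool_rot': array([ 1.0418362 ,  1.30931792, -1.03962228]), 'contact_force': array([ 0.28080497,  0.13031203, -0.24715622]), 'wrist_torque': array([ 0.01728265, -0.01271059,  0.04615897]), 'opening': 0.0856028718498601}
```

View pics/scene0.png

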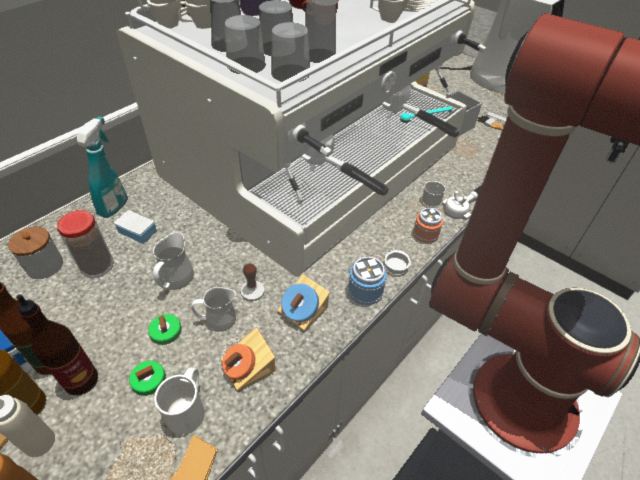

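View pics/top0.png

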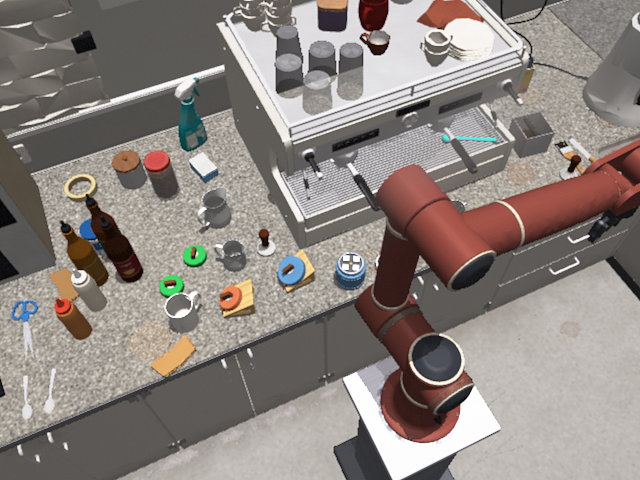

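```bash
cat > h.py <<'E'
from station import *
import numpy as np, cv2
from scipy.spatial.transform import Rotation as R
def deproj(cal,uv,z):
    uv=np.asarray(uv,float); z=np.asarray(z,float)
    p=np.stack([(uv[...,0]-cal['cx'])/cal['fx']*z,(uv[...,1]-cal['cy'])/cal['fy']*z,z],-1)
    return p@R.from_rotvec(cal['orientation']).as_matrix().T+cal['position']
def ray(cal,uv,fish=False):
    a=(uv[0]-cal['cx'])/cal['fx'];b=(uv[1]-cal['cy'])/cal['fy']
    if fish:
        r=np.hypot(a,b); v=np.array([np.sin(r)*a/max(r,1e-9),np.sin(r)*b/max(r,1e-9),np.cos(r)])
    else: v=np.array([a,b,1.])
    return R.from_rotvec(cal['orientation']).as_matrix()@v
def atz(cal,uv,z,fish=False):
    v=ray(cal,uv,fish); return cal['position']+v*(z-cal['position'][2])/v[2]
def proj(cal,P,fish=False):
    p=(np.asarray(P)-cal['position'])@R.from_rotvec(cal['orientation']).as_matrix()
    if fish:
        rr=np.linalg.norm(p[...,:2],axis=-1); th=np.arctan2(rr,p[...,2]); k=th/np.maximum(rr,1e-9)
        return np.stack([cal['cx']+cal['fx']*p[...,0]*k,cal['cy']+cal['fy']*p[...,1]*k],-1)
    return np.stack([cal['cx']+cal['fx']*p[...,0]/p[...,2],cal['cy']+cal['fy']*p[...,1]/p[...,2]],-1)
def cloud(cal,d,m):
    r,c=np.nonzero(m&(d>0)); return deproj(cal,np.stack([c,r],-1),d[r,c]),c,r
E
python3 - <<'E'
from h import *
for n in ("scene","top"):
    im,d=get_image(n); cal=get_calibration(n)
    for q in ("canister_blue","canister_red","rim_blue","rim_red","lid_blue","lid_red","grip_blue","grip_red","stand_blue","stand_red","tamper","filter_basket","mug_white","dosing_cup","milk_jug_b"):
        if q.startswith(("rim","grip")):
            for o in tip_of(n,q)[:3]:
                u,v=np.round(o['centre']).astype(int); print(n,q,round(o['p'],2),np.round(o['centre'],1),deproj(cal,o['centre'],d[v,u]).round(3))
        else:
            for o in masks_of(n,q)[:3]:
                P,_,_=cloud(cal,d,o['region']); print(n,q,round(o['p'],2),np.round(o['centre']),len(P),np.percentile(P,[2,50,98],axis=0).round(3).tolist() if len(P) else '')
E
```

```text
scene canister_blue 0.85 [368. 280.] 1426 [[0.381, -0.029, 0.009], [0.413, 0.022, 0.075], [0.458, 0.046, 0.091]]
scene canister_red 0.65 [240. 359.] 919 [[0.455, 0.326, 0.033], [0.484, 0.36, 0.054], [0.52, 0.388, 0.073]]
scene canister_red 0.55 [429. 225.] 776 [[0.388, -0.293, 0.007], [0.415, -0.249, 0.058], [0.45, -0.234, 0.077]]
scene rim_blue 0.68 [366.7 267.1] [ 0.434 -0.005  0.079]
scene rim_red 0.73 [429.2 213.6] [ 0.432 -0.281  0.065]
scene lid_blue 0.75 [298. 303.] 1150 [[0.455, 0.13, 0.03], [0.491, 0.166, 0.055], [0.536, 0.199, 0.076]]
scene lid_red 0.9 [149. 376.] 950 [[0.585, 0.472, 0.002], [0.612, 0.506, 0.019], [0.651, 0.537, 0.042]]
scene lid_red 0.87 [239. 360.] 911 [[0.455, 0.33, 0.032], [0.484, 0.362, 0.053], [0.522, 0.388, 0.073]]
scene lid_red 0.72 [164. 330.] 814 [[0.657, 0.375, 0.0], [0.684, 0.411, 0.019], [0.725, 0.44, 0.042]]
scene grip_blue 0.8 [296.3 300.8] [0.493 0.177 0.071]
scene grip_blue 0.28 [299.9 303.5] [0.491 0.167 0.053]
scene grip_red 0.88 [144.4 372.2] [0.616 0.504 0.037]
scene grip_red 0.85 [163.  324.6] [0.679 0.411 0.045]
scene grip_red 0.74 [2
[... 1726 characters left out ...]
[0.452, 0.128, 0.024], [0.489, 0.166, 0.055], [0.534, 0.201, 0.076]]
top stand_blue 0.66 [304. 271.] 369 [[0.451, 0.106, -0.001], [0.464, 0.12, 0.049], [0.539, 0.192, 0.068]]
top stand_red 0.88 [242. 304.] 588 [[0.431, 0.288, -0.002], [0.455, 0.321, 0.048], [0.515, 0.391, 0.068]]
top tamper 0.54 [262. 244.] 351 [[0.599, 0.171, -0.001], [0.618, 0.199, 0.019], [0.662, 0.221, 0.097]]
top mug_white 0.93 [183. 309.] 1037 [[0.455, 0.445, 0.002], [0.512, 0.496, 0.057], [0.533, 0.534, 0.102]]
top milk_jug_b 0.68 [264. 245.] 353 [[0.599, 0.17, -0.004], [0.618, 0.199, 0.018], [0.654, 0.222, 0.097]]
top milk_jug_b 0.6 [229. 300.] 424 [[0.453, 0.327, 0.032], [0.482, 0.358, 0.053], [0.518, 0.389, 0.072]]
```

Run:
```python
from h import *
im,_=get_image("scene"); im2,_=get_image("top")
a=cv2.resize(im[240:400,120:333],(800,600),interpolation=cv2.INTER_CUBIC);cv2.imwrite("pics/c1.png",a)
a=cv2.resize(im[180:308,330:500],(797,600),interpolation=cv2.INTER_CUBIC);cv2.imwrite("pics/c2.png",a)
```

```text
(no output)
```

View pics/c1.png

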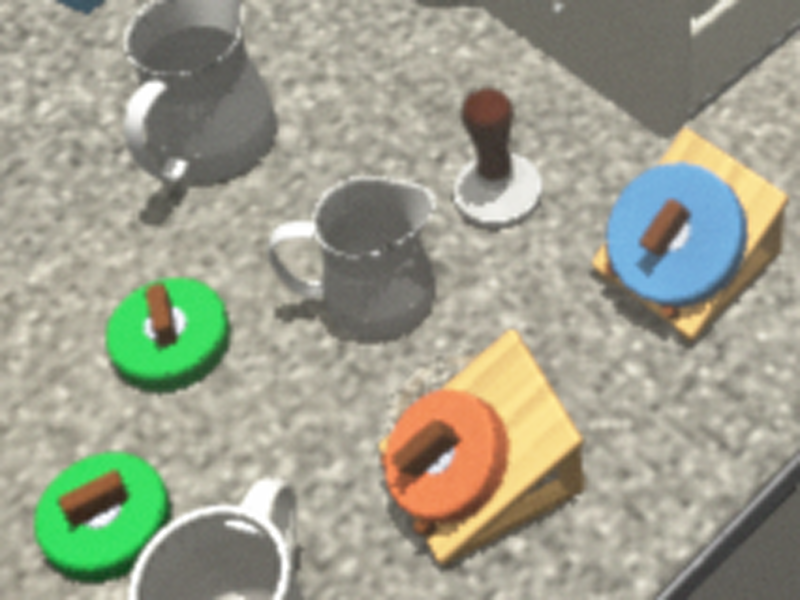

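View pics/c2.png

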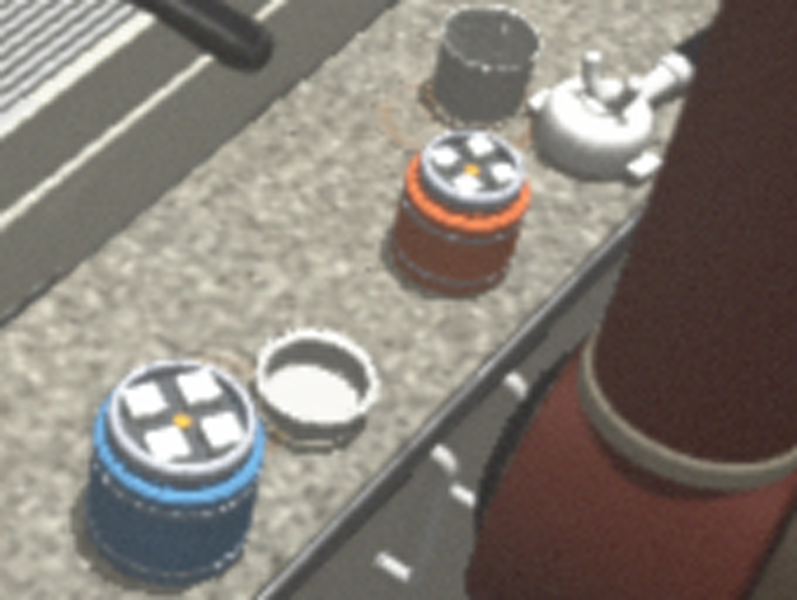

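```bash
cat >> h.py <<'E'
def rect(cal,im,O,ex,ey,half=0.06,n=400,fish=False):
    s=np.linspace(-half,half,n); X,Y=np.meshgrid(s,s[::-1])
    P=np.asarray(O)+X[...,None]*ex+Y[...,None]*ey
    uv=proj(cal,P,fish).astype(np.float32)
    return cv2.remap(im,uv[...,0],uv[...,1],cv2.INTER_CUBIC)
E
python3 - <<'E'
from h import *
ex=np.array([1.,0,0]);ey=np.array([0,1.,0])
tiles=[]
for n in ("scene","top"):
    im,d=get_image(n); cal=get_calibration(n)
    # lids
    hsv=cv2.cvtColor(im,cv2.COLOR_BGR2HSV)
    for nm,c,lo,hi in (("blue",(0.492,0.166),(100,90,60),(115,255,255)),("red",(0.485,0.36),(3,120,100),(14,255,255))):
        m=cv2.inRange(hsv,lo,hi)>0
        P,_,_=cloud(cal,d,m)
        k=(np.hypot(P[:,0]-c[0],P[:,1]-c[1])<0.06)
        P=P[k]
        # robust plane
        w=np.ones(len(P),bool)
        for _ in range(6):
            cc=P[w].mean(0); nrm=np.linalg.svd(P[w]-cc,full_matrices=False)[2][2]; nrm*=np.sign(nrm[2]); e=(P-cc)@nrm
            w=np.abs(e)<max(0.0025,1.0*np.std(e[w]))
        print(n,nm,len(P),w.sum(),"n",nrm.round(3),"tilt",np.degrees(np.arccos(nrm[2])).round(1),"az",np.degrees(np.arctan2(nrm[1],nrm[0])).round(1),"c",cc.round(4),"std",e[w].std().round(4))
    for O in ((0.43,-0.007,0.09),(0.427,-0.265,0.075)):
        tiles.append(rect(cal,im,O,ex,ey,0.05,400))
cv2.imwrite("pics/can.png",cv2.resize(np.vstack([np.hstack(tiles[:2]),np.hstack(tiles[2:])]),(600,600)))
E
```

```text
scene blue 870 687 n [-0.021  0.501  0.865] tilt 30.1 az 92.3 c [0.4947 0.1658 0.0538] std 0.0013
scene red 821 516 n [0.133 0.489 0.862] tilt 30.5 az 74.8 c [0.4866 0.3604 0.0507] std 0.0012
top blue 522 241 n [-0.026  0.496  0.868] tilt 29.8 az 93.0 c [0.4926 0.1627 0.0551] std 0.0015
top red 370 147 n [0.136 0.45  0.883] tilt 28.0 az 73.2 c [0.4815 0.3596 0.05  ] std 0.0014
```

View pics/can.png

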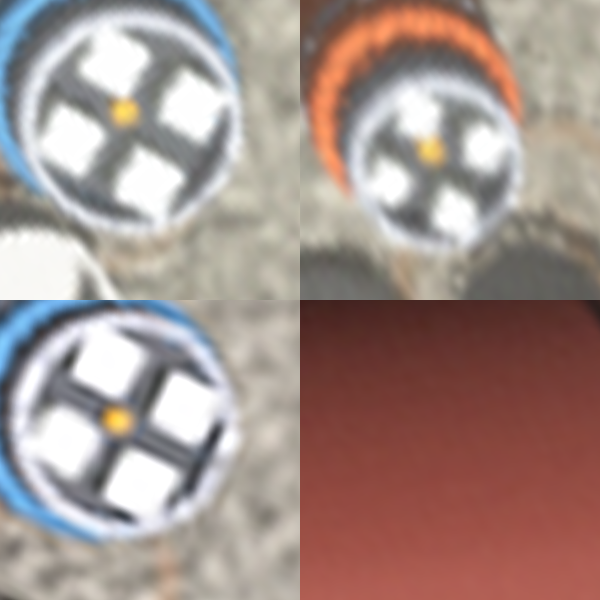

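```bash
cat > pads.py <<'E'
from h import *
def pads(cal,im,O,half=0.05,fish=False,name=None,rad=0.03,thr=190):
    ex=np.array([1.,0,0]);ey=np.array([0,1.,0]);n=600
    t=rect(cal,im,O,ex,ey,half,n,fish)
    m=(t.min(2)>thr).astype(np.uint8)
    m=cv2.morphologyEx(m,cv2.MORPH_OPEN,np.ones((25,25)))
    k,l,st,c=cv2.connectedComponentsWithStats(m)
    s=2*half/(n-1); out=[]
    for i in range(1,k):
        a=st[i,4]*s*s*1e6
        x=O[0]-half+c[i][0]*s; y=O[1]+half-c[i][1]*s
        if 40<a<500: out.append((x,y,a))
    out=np.array(out); 
    if len(out)<4: return out,t,None,None
    # choose 4 around median
    med=np.median(out[:,:2],0); out=out[np.argsort(np.hypot(*(out[:,:2]-med).T))[:4]]
    ce=out[:,:2].mean(0); d=out[:,:2]-ce
    ang=np.degrees(np.angle(np.mean(np.exp(4j*np.arctan2(d[:,1],d[:,0]))))/4)
    return out,t,ce,(ang+45)%90
E
python3 - <<'E'
from pads import *
for n in ("scene","top"):
    im,d=get_image(n); cal=get_calibration(n)
    for O in ((0.423,0.002,0.09),(0.42,-0.26,0.075)):
        o,t,ce,ang=pads(cal,im,O)
        print(n,O,o.round(4).tolist() if len(o) else o,ce,"channel ang",ang)
# lids
tiles=[]
for n in ("scene","top"):
    im,d=get_image(n); cal=get_calibration(n)
    hsv=cv2.cvtColor(im,cv2.COLOR_BGR2HSV)
    for nm,c,az,lo,hi in (("blue",(0.492,0.166,0.055),92.5,(100,90,60),(115,255,255)),("red",(0.485,0.36,0.0505),74.5,(3,120,100),(14,255,255))):
        a=np.radians(az); low=np.array([np.cos(a),np.sin(a),0]); nn=0.5*low+np.array([0,0,.866]); ey=np.cross(nn,-(low*.866-np.array([0,0,.5])))
        ex=-(low*.866-np.array([0,0,.5]))  # uphill
        t=rect(cal,im,c,ex,ey,0.06,480); cv2.circle(t,(240,240),4,(0,0,0),-1)
        m=(cv2.inRange(cv2.cvtColor(t,cv2.COLOR_BGR2HSV),lo,hi)); cs=max(cv2.findContours(m,0,1)[0],key=cv2.contourArea)
        h=cv2.convexHull(cs); (u,v),r=cv2.minEnclosingCircle(h); el=cv2.fitEllipse(h)
        s=0.12/479; 
        ctr=np.array(c)+ex*(el[0][0]-239.5)*s-ey*(el[0][1]-239.5)*s
        print(n,nm,"center plate top",ctr.round(4),"axes mm",np.array(el[1])*s*1e3,)
        tiles.append(t)
cv2.imwrite("pics/lid.png",cv2.resize(np.vstack([np.hstack(tiles[:2]),np.hstack(tiles[2:])]),(600,600)))
E
```

```text
scene (0.423, 0.002, 0.09) [[0.43, -0.0199, 383.2765], [0.4007, -0.0034, 434.7257], [0.4457, 0.0078, 381.1026], [0.4183, 0.0257, 496.7099]] [0.42365772 0.00256381] channel ang 59.21165402300217
scene (0.42, -0.26, 0.075) [[0.4034, -0.277, 257.9703], [0.4293, -0.2876, 205.7965], [0.4076, -0.2938, 51.3376], [0.4165, -0.2501, 324.6089]] [ 0.41420082 -0.27712857] channel ang 30.44193782894766
top (0.423, 0.002, 0.09) [[0.4155, 0.0242, 445.7624], [0.4462, 0.0053, 496.2918], [0.4276, -0.0202, 422.7413]] None channel ang None
top (0.42, -0.26, 0.075) [] None channel ang None
scene blue center plate top [0.4946 0.1659 0.0551] axes mm [85.11635926 88.98853915]
scene red center plate top [0.4856 0.361  0.0498] axes mm [77.17977313 81.44036598]
top blue center plate top [0.4901 0.1637 0.0563] axes mm [87.59526326 95.03594321]
top red center plate top [0.4813 0.3581 0.0522] axes mm [77.62508257 86.61156258]
```

View pics/lid.png

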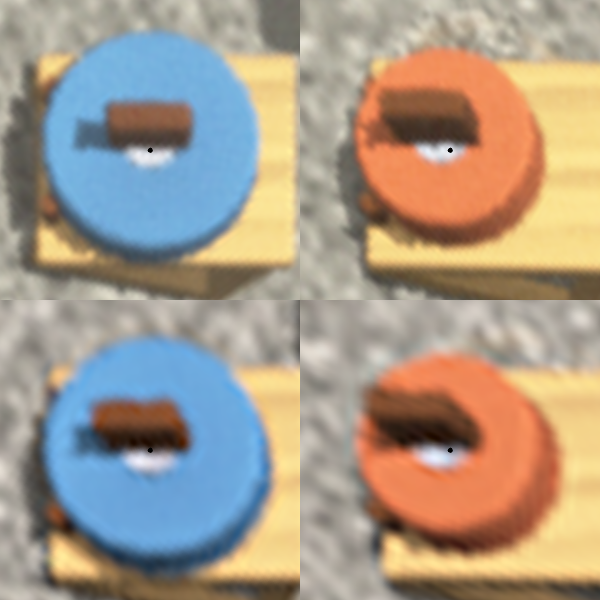

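Run:
```python
from h import *
im,d=get_image("scene");cal=get_calibration("scene")
P,c,r=cloud(cal,d,np.ones((480,640),bool))
H=np.full((12,16),-1.)
xs=np.arange(0.3,0.9,0.05);ys=np.arange(0.55,-0.6,-0.075)
for i,x in enumerate(xs):
    for j,y in enumerate(ys):
        k=(P[:,0]>=x)&(P[:,0]<x+.05)&(P[:,1]<=y)&(P[:,1]>y-.075)
        if k.sum()>5:H[i,j]=P[k,2].max()
print("y",ys.round(2)); 
for x,h in zip(xs,H): print(round(x,2),h.round(2))
o=get_obs(); M=R.from_rotvec(o['tool_rot']).as_matrix(); print(M.round(3))
w=get_calibration("wrist"); print(w); Mw=R.from_rotvec(w['orientation']).as_matrix()
print("cam in tool", (M.T@(w['position']-o['tool_pos'])).round(4)); print((M.T@Mw).round(3))
```

```text
Traceback (most recent call last):
IndexError: index 12 is out of bounds for axis 0 with size 12
```

Run:
```python
from h import *
im,d=get_image("scene");cal=get_calibration("scene")
P,c,r=cloud(cal,d,np.ones((480,640),bool))
xs=np.arange(0.3,0.89,0.05);ys=np.arange(0.55,-0.6,-0.075)
H=np.full((len(xs),len(ys)),-1.)
for i,x in enumerate(xs):
    for j,y in enumerate(ys):
        k=(P[:,0]>=x)&(P[:,0]<x+.05)&(P[:,1]<=y)&(P[:,1]>y-.075)
        if k.sum()>5:H[i,j]=P[k,2].max()
print("y",ys.round(2)); 
for x,h in zip(xs,H): print(round(x,2),h.round(2))
o=get_obs(); M=R.from_rotvec(o['tool_rot']).as_matrix(); print(M.round(3))
w=get_calibration("wrist"); print(w); Mw=R.from_rotvec(w['orientation']).as_matrix()
print("cam in tool", (M.T@(w['position']-o['tool_pos'])).round(4)); print((M.T@Mw).round(3))
```

```text
y [ 0.55  0.48  0.4   0.32  0.25  0.18  0.1   0.02 -0.05 -0.12 -0.2  -0.28
 -0.35 -0.43 -0.5  -0.58]
0.3 [-1.   -1.   -1.   -1.   -0.84 -0.84 -0.84 -0.84 -0.84 -0.84 -0.84 -0.84
 -0.83 -0.84 -0.84 -0.84]
0.35 [ 0.02  0.    0.01  0.01  0.01  0.01  0.09  0.09  0.03  0.03  0.08  0.08
  0.07  0.03  0.03 -0.84]
0.4 [0.02 0.   0.06 0.07 0.01 0.01 0.09 0.09 0.03 0.03 0.08 0.08 0.07 0.03
 0.03 0.01]
0.45 [0.1  0.11 0.08 0.07 0.08 0.08 0.09 0.09 0.25 0.01 0.07 0.07 0.25 0.25
 0.01 0.01]
0.5 [0.1  0.1  0.06 0.07 0.07 0.19 0.41 0.18 0.25 0.01 0.   0.01 0.25 0.25
 0.41 0.01]
0.55 [0.02 0.01 0.01 0.09 0.01 0.2  0.42 0.46 0.44 0.2  0.46 0.46 0.25 0.46
 0.42 0.42]
0.6 [0.04 0.02 0.09 0.09 0.1  0.48 0.52 0.52 0.52 0.52 0.52 0.52 0.52 0.52
 0.51 0.49]
0.65 [0.02 0.04 0.08 0.09 0.01 0.48 0.52 0.56 0.6  0.59 0.48 0.53 0.53 0.52
 0.5  0.48]
0.7 [0.   0.04 0.04 0.01 0.   0.48 0.56 0.56 0.59 0.48 0.48 0.53 0.53 0.48
 0.19 0.2 ]
0.75 [ 0.01  0.01  0.1   0.11  0.01  0.48  0.57  0.56  0.56 -1.    0.52  0.52
  0.51  0.48 -1.   -1.  ]
0.8 [ 0.    0.01  0.11  0.11  0.11  0.48  0.56  0.57  0.56 -1.    0.52  0.48
  0.48  0.48 -1.   -1.  ]
0.85 [ 0.01  0.01  0.01  0.    0.    0.48  0.52  0.57 -1.   -1.    0.51  0.49
  0.48 -1.   -1.   -1.  ]
[[ 0.     0.974  0.225]
 [-0.     0.225 -0.974]
 [-1.    -0.     0.   ]]
{'fx': 371.64829954431775, 'fy': 371.64829954431775, 'cx': 311.4355207928616, 'cy': 236.86679983684357, 'position': array([ 0.21295037, -0.59311573,  0.37368855]), 'orientation': array([ 2.26649426, -1.7999218 , -0.271661  ])}
cam in tool [0.031  0.0741 0.0008]
[[-0.    -0.295  0.955]
 [ 0.002 -0.955 -0.295]
 [ 1.     0.002  0.001]]
```

Run:
```python
from pads import *
im,d=get_image("scene");cal=get_calibration("scene")
P,c,r=cloud(cal,d,np.ones((480,640),bool))
for y in np.arange(0.2,-0.5,-0.025):
    s=[]
    for z0,z1 in ((.1,.2),(.2,.3),(.3,.45)):
        k=(P[:,1]<=y)&(P[:,1]>y-.025)&(P[:,2]>z0)&(P[:,2]<z1)&(P[:,0]>.36)
        s.append((round(P[k,0].min(),3),int(k.sum())) if k.sum()>3 else None)
    print(round(y,3),s)
for thr in (170,185,200):
  o,t,ce,ang=pads(cal,im,(0.415,-0.26,0.075),half=.035,thr=thr); print(thr,o.round(4).tolist(),ce,ang)
cv2.imwrite("pics/r.png",t)
```

```text
0.2 [(np.float64(1.231), 75), (np.float64(1.161), 322), (np.float64(1.254), 599)]
0.175 [(np.float64(1.229), 222), (np.float64(1.231), 326), (np.float64(1.254), 595)]
0.15 [(np.float64(1.232), 231), (np.float64(1.23), 344), (np.float64(1.252), 571)]
0.125 [(np.float64(0.551), 4425), (np.float64(0.695), 3182), (np.float64(0.602), 8273)]
0.1 [(np.float64(0.55), 837), (np.float64(0.616), 679), (np.float64(0.6), 928)]
0.075 [(np.float64(0.551), 888), (np.float64(0.59), 689), (np.float64(0.522), 1184)]
0.05 [(np.float64(0.552), 783), (np.float64(0.606), 161), (np.float64(0.522), 523)]
0.025 [(np.float64(0.55), 733), (np.float64(0.555), 46), (np.float64(0.601), 335)]
0.0 [(np.float64(0.55), 665), None, (np.float64(0.6), 392)]
-0.025 [(np.float64(0.551), 687), (np.float64(0.559), 4), (np.float64(0.601), 376)]
-0.05 [(np.float64(0.551), 712), (np.float64(0.56), 240), (np.float64(0.601), 364)]
-0.075 [(np.float64(0.551), 635), (np.float64(0.472), 721), (np.float64(0.601), 294)]
-0.1 [(np.float64(0.552), 491), (np.float64(0.471), 174), (np.float64(0.601), 282)]
-0.125 [(np.float64(0.551), 195)
[... 645 characters left out ...]
1), 424), (np.float64(0.551), 224), (np.float64(0.601), 188)]
-0.4 [(np.float64(0.551), 428), (np.float64(0.472), 724), (np.float64(0.6), 187)]
-0.425 [(np.float64(0.55), 326), (np.float64(0.474), 118), (np.float64(0.601), 176)]
-0.45 [(np.float64(0.552), 244), (np.float64(0.624), 8), (np.float64(0.6), 166)]
-0.475 [(np.float64(0.553), 128), (np.float64(0.601), 5), (np.float64(0.601), 159)]
170 [[0.4294, -0.2871, 240.2332]] None None
185 [[0.4421, -0.2649, 308.5298], [0.3865, -0.28, 43.2095], [0.4293, -0.2872, 209.8063]] None None
200 [[0.4292, -0.2872, 182.6433], [0.4408, -0.2632, 216.7848], [0.4168, -0.2502, 302.0156], [0.4035, -0.2767, 230.3185]] [ 0.42256998 -0.26931709] 64.2783955864092
```

View pics/r.png

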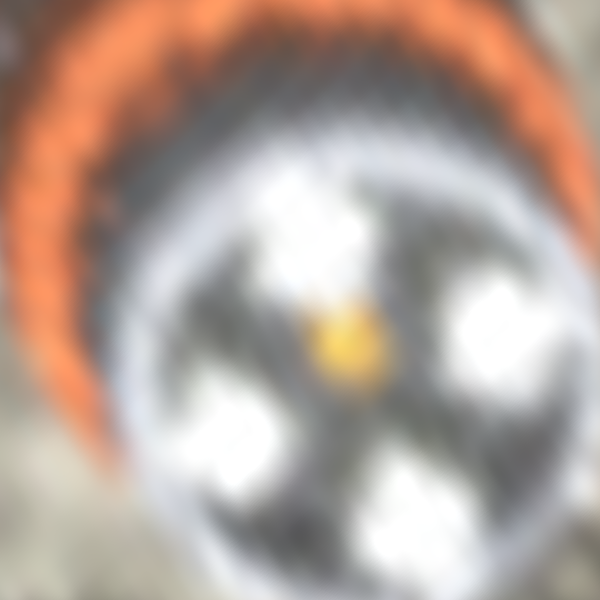

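Request:
carry_out(increments=[[[0,0,0.8],[0.7,1,0],0.6],[[0,0,0.8],[0.7,1,0],0.6],[[0,0,0.8],[0.7,1,0],0.6],[[0,0,0.8],[0.7,1,0],0.6],[[0,0,0.8],[0.7,1,0],0.6],[[0,0,0.8],[0.7,1,0],0.6],[[0,0,0.8],[0.7,1,0],0.6],[[0,0,0.8],[0.7,1,0],0.6]])

```text
t: 3.05
tool_pos: [0.2539, -0.4449, 0.4048]
tool_rot: [0.534, 1.503, -0.536]
contact_force: [0.2, 0.2, 0.6]
opening: 0.0513
```

Request:
carry_out(increments=[[[0,0,0.7],[0.7,1,0],0.6],[[0,0,0.7],[0.7,1,0],0.6],[[0,0,0.7],[0.7,1,0],0.6],[[0,0,0.7],[0.7,1,0],0.6],[[0,0,0.7],[0.7,1,0],0.6],[[0,0,0.7],[0.5,1,0],0.6],[[0,0,0.7],[0.5,1,0],0.6],[[0,0,0.7],[0.5,1,0],0.6]])

```text
t: 3.85
tool_pos: [0.3574, -0.2773, 0.406]
tool_rot: [0.076, 1.565, -0.08]
contact_force: [-0.1, -0.6, -0.2]
opening: 0.0514
```

Request:
carry_out(increments=[[[0,0,0.4],[0.2,1,0],0.6],[[0,0,0.4],[0.2,1,0],0.6],[[0,0,0.4],[0.2,1,0],0.6],[[0,0,0],[0.2,1,0],0.6],[[0,0,0],[0.2,1,0],0.6],[[0,0,0],[0.2,1,0],0.6],[[0,0,0],[0,1,0],0.6],[[0,0,0],[0,0,0],0.6]])

```text
t: 4.65
tool_pos: [0.3823, -0.1295, 0.4073]
tool_rot: [-0.027, 1.563, 0.021]
contact_force: [0.1, 0.7, 1.5]
opening: 0.0509
```

Run:
```python
from h import *
o=get_obs(); print(o['t'],o['tool_pos'],R.from_rotvec(o['tool_rot']).as_matrix().round(3).tolist(),o['q'].round(3))
cal=get_calibration("wrist"); im,d=get_image("wrist"); cv2.imwrite("pics/w1.png",im)
print(proj(cal,[[.423,.002,.09],[.423,-.269,.075],[.495,.166,.055]],True))
```

```text
4.65 [ 0.38229469 -0.12949623  0.40733546] [[0.008, -0.03, 1.0], [-0.004, 1.0, 0.031], [-1.0, -0.004, 0.008]] [-5.120e-01 -5.270e-01  2.094e+00  1.000e-03  1.566e+00 -5.420e-01]
[[368.59320528  53.68617389]
 [346.65200988 354.1321304 ]
 [439.16335727 -85.46389618]]
```

View pics/w1.png

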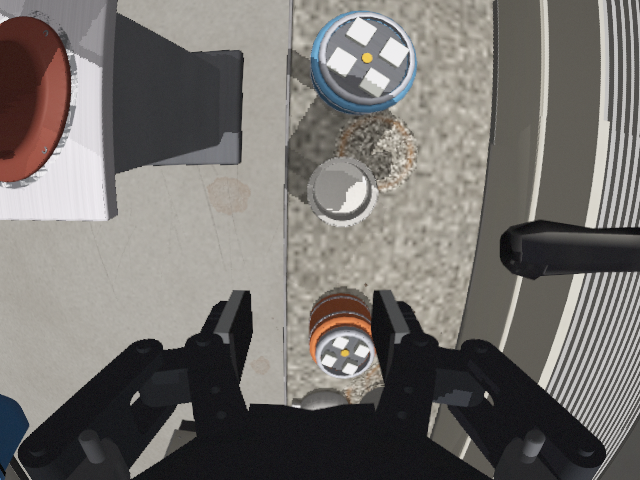

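Run:
```python
from pads import *
cal=get_calibration("wrist"); im=cv2.imread("pics/w1.png")
for O in ((.423,.002,.09),(.423,-.269,.075)):
  for thr in (185,200,215):
    o,t,ce,ang=pads(cal,im,O,half=.045,fish=True,thr=thr); print(thr,o.round(4).tolist(),ce,ang)
  cv2.imwrite("pics/wr%d.png"%(O[2]*1000),t)
```

```text
185 [[0.4289, -0.019, 196.4267], [0.443, 0.0045, 298.5343], [0.4171, 0.0192, 296.3896], [0.4025, -0.0064, 286.5694]] [ 4.22863379e-01 -4.05178564e-04] 61.184971047878925
200 [[0.4301, -0.018, 153.9402], [0.443, 0.0046, 289.0301], [0.417, 0.0192, 286.5243], [0.4025, -0.0064, 276.0945]] [ 4.23163433e-01 -1.48049824e-04] 62.2205353422959
215 [[0.4301, -0.018, 144.0297], [0.443, 0.0045, 278.5552], [0.417, 0.0192, 276.6589], [0.4026, -0.0063, 263.5202]] [ 4.23183410e-01 -1.32824388e-04] 62.23269524083295
185 [[0.4053, -0.2783, 137.2346], [0.4386, -0.2661, 155.2721], [0.4276, -0.2894, 153.1952], [0.4152, -0.255, 161.6158]] [ 0.42169049 -0.27218292] 65.054599809958
200 [[0.4053, -0.2783, 128.8592], [0.4274, -0.2886, 129.3558], [0.4378, -0.2664, 130.0557], [0.4153, -0.2554, 142.4946]] [ 0.42146403 -0.27216765] 65.13633298468986
215 [[0.4275, -0.2885, 118.0231], [0.4053, -0.2784, 117.5039], [0.4155, -0.2562, 117.1201], [0.4377, -0.2664, 119.1744]] [ 0.42149967 -0.27237992] 65.32754648820001
```

View pics/wr90.png

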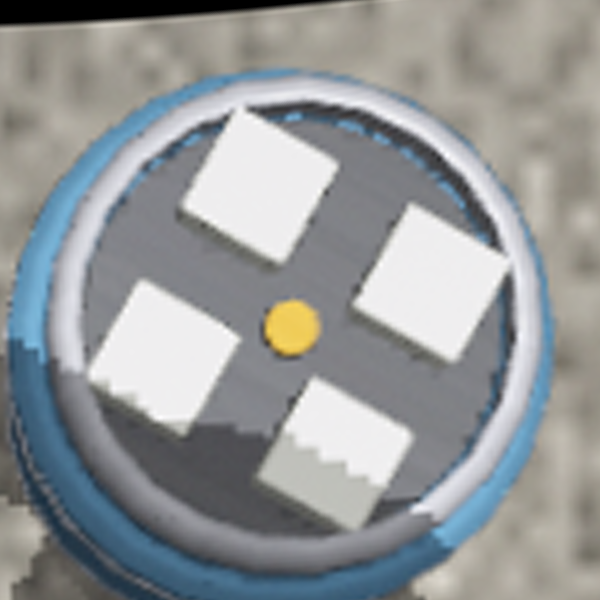

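View pics/wr75.png

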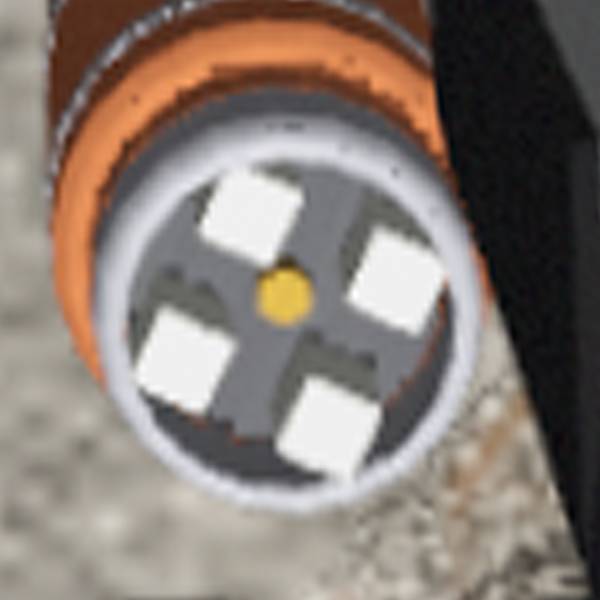

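Request:
carry_out(increments=[[[0,0,0],[0.2,1,0],0.6],[[0,0,0],[0.2,1,0],0.6],[[0,0,0],[0.2,1,0],0.6],[[0,0,0],[0.2,1,0],0.6],[[-0.2,0,0],[0.2,1,0],0.6],[[-0.2,0,0],[0.2,1,0],0.6],[[-0.3,0,0],[0.2,1,0],0.6],[[-0.3,0,0],[0.2,1,0],0.6]])

```text
t: 5.5
tool_pos: [0.4158, 0.0275, 0.4085]
tool_rot: [-0.102, 1.559, -0.076]
contact_force: [-0.6, -0.3, -0.5]
opening: 0.0513
```

Request:
carry_out(increments=[[[-0.3,0,0],[0.2,1,0],0.6],[[-0.3,0,0],[0.2,1,0],0.6],[[-0.3,0,0],[0.2,1,0],0.6],[[-0.3,0,0],[0.2,1,-0.1],0.6],[[-0.3,0,0],[0.2,1,-0.2],0.6],[[-0.3,0,0],[0.2,1,-0.2],0.6],[[-0.3,0,0],[0.3,1,-0.2],0.6],[[-0.3,0,0],[0.3,1,-0.2],0.6]])

```text
t: 6.3
tool_pos: [0.4567, 0.1881, 0.3914]
tool_rot: [-0.294, 1.539, -0.279]
contact_force: [-0.7, -0.0, -0.9]
opening: 0.0512
```

Request:
carry_out(increments=[[[-0.3,0,0],[0.3,1,-0.3],0.6],[[-0.3,0,0],[0.3,1,-0.3],0.6],[[-0.3,0,0],[0.3,1,-0.3],0.6],[[-0.3,0,0],[0.3,1,-0.3],0.6],[[-0.3,0,0],[0.3,1,-0.3],0.6],[[-0.3,0,0],[0.3,1,-0.3],0.6],[[0,0,0],[0,0,0],0.6]])

```text
t: 7.0
tool_pos: [0.4999, 0.3098, 0.3518]
tool_rot: [-0.441, 1.517, -0.429]
contact_force: [-0.5, 0.0, -1.1]
opening: 0.0514
```

Run:
```python
from h import *
o=get_obs(); print(o['t'],o['tool_pos'],R.from_rotvec(o['tool_rot']).as_matrix().round(3).tolist(),o['q'].round(3))
cal=get_calibration("wrist"); im,d=get_image("wrist"); cv2.imwrite("pics/w2.png",im)
print(proj(cal,[[.495,.163,.055]],True))
```

```text
7.0 [0.49992357 0.30976609 0.35181536] [[0.012, -0.004, 1.0], [-0.527, 0.85, 0.01], [-0.85, -0.527, 0.008]] [ 0.512  0.088  1.693 -0.485  1.637  0.541]
[[301.55891799 178.28668228]]
```

View pics/w2.png

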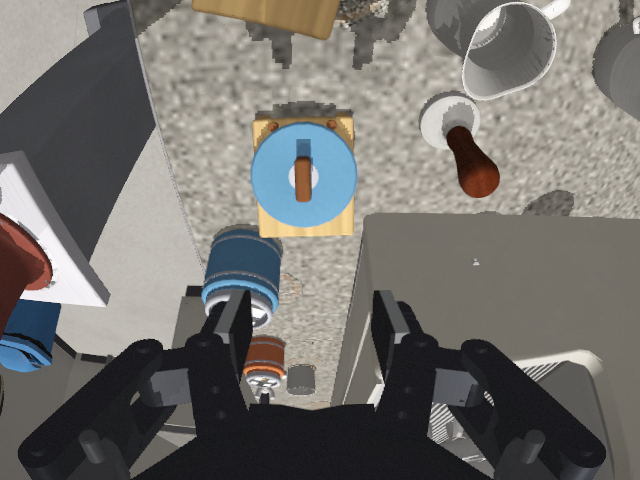

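```bash
cat > lid.py <<'E'
from h import *
def frame(az,tilt=30):
    a=np.radians(az); t=np.radians(tilt); low=np.array([np.cos(a),np.sin(a),0]); Z=np.array([0,0,1.])
    n=np.sin(t)*low+np.cos(t)*Z; ex=-(np.cos(t)*low-np.sin(t)*Z); return n,ex,np.cross(n,ex)
def analyse(cal,im,c,az,lo,hi,name,tilt=30):
    n,ex,ey=frame(az,tilt); s=0.12/599
    t=rect(cal,im,c,ex,ey,0.06,600,True); hsv=cv2.cvtColor(t,cv2.COLOR_BGR2HSV)
    m=cv2.inRange(hsv,lo,hi); cs=max(cv2.findContours(m,0,1)[0],key=cv2.contourArea); h=cv2.convexHull(cs); el=cv2.fitEllipse(h)
    ctr=np.array(c)+ex*(el[0][0]-299.5)*s-ey*(el[0][1]-299.5)*s
    print("plate centre",ctr.round(4),"diam mm",(np.array(el[1])*s*1e3).round(1))
    # bar top plane at +22mm
    cb=np.array(c)+0.022*n
    t2=rect(cal,im,cb,ex,ey,0.06,600,True); hs=cv2.cvtColor(t2,cv2.COLOR_BGR2HSV)
    cv2.imwrite(name,np.hstack([cv2.resize(t,(400,400)),cv2.resize(t2,(400,400))])); return ctr,t2
E
python3 - <<'E'
from lid import *
cal=get_calibration("wrist"); im=cv2.imread("pics/w2.png")
for az in (92.5,):
    ctr,t2=analyse(cal,im,(.495,.163,.055),az,(95,90,60),(115,255,255),"pics/lw2.png")
E
```

```text
plate centre [0.4962 0.1643 0.0543] diam mm [86.  86.3]
```

View pics/lw2.png

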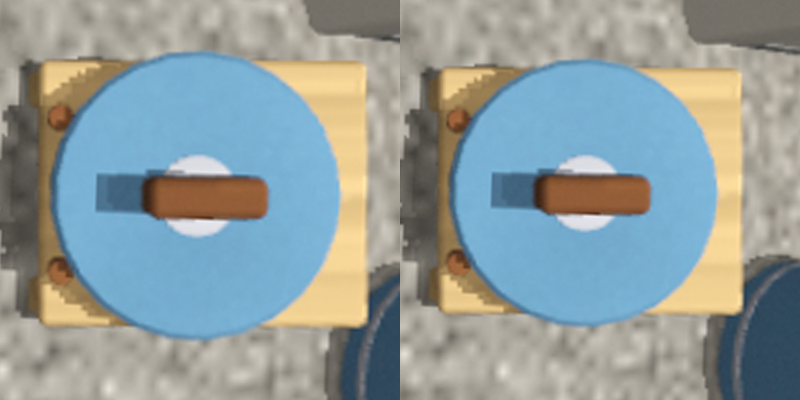

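Request:
carry_out(increments=[[[0.06,0,0.04],[-0.1,-0.22,-0.85],0.6],[[0.06,0,0.04],[-0.1,-0.22,-0.85],0.6],[[0.06,0,0.04],[-0.1,-0.22,-0.85],0.6],[[0.06,0,0.04],[-0.1,-0.22,-0.85],0.6],[[0.06,0,0.04],[-0.05,-0.22,-0.85],0.6],[[0,0,0],[0,0,0],0.5]])

```text
t: 7.65
tool_pos: [0.493, 0.2794, 0.2682]
tool_rot: [-0.422, 1.513, -0.393]
contact_force: [-0.2, 0.2, -0.9]
opening: 0.0426
```

```bash
cat > st.py <<'E'
from h import *
import sys
def st(tgt=None,az=None,tilt=0):
    o=get_obs(); M=R.from_rotvec(o['tool_rot']).as_matrix()
    print("t",round(o['t'],2),"pos",o['tool_pos'].round(4),"F",o['contact_force'].round(1),"open",round(o['opening'],4),"q",o['q'].round(2))
    print("yaz",np.degrees(np.arctan2(M[1,1],M[0,1])).round(2),"x",M[:,0].round(3))
    if tgt is not None: print("shift units",((np.array(tgt)-o['tool_pos'])/.02).round(2))
    if az is not None:
        a=np.radians(az[1]) ;t=np.radians(tilt); low=np.array([np.cos(np.radians(az[0])),np.sin(np.radians(az[0])),0]); n=np.sin(t)*low+np.array([0,0,np.cos(t)])
        y=np.array([np.cos(a),np.sin(a),0]); y=y+np.array([0,0,-(y@n)/n[2]]); y/=np.linalg.norm(y)
        T=np.stack([-n,y,np.cross(-n,y)],1); print("turn units",(R.from_matrix(T@M.T).as_rotvec()/.1).round(2))
E
python3 -c "
from st import *
st((.4924,.2522,.2067),(92.5,91.5),30)
cal=get_calibration('wrist'); im,d=get_image('wrist'); cv2.imwrite('pics/w3.png',im)
from lid import *
analyse(cal,im,(.4962,.1643,.0543),92.5,(95,90,60),(115,255,255),'pics/lw3.png')
"
```

```text
t 7.65 pos [0.493  0.2794 0.2682] F [-0.2  0.2 -0.9] open 0.0426 q [ 0.47  0.12  1.81 -0.47  1.46  0.56]
yaz 90.84 x [ 0.022 -0.498 -0.867]
shift units [-0.03 -1.36 -3.07]
turn units [-0.02  0.05  0.08]
plate centre [0.4963 0.1658 0.0535] diam mm [85.8 87.4]
```

View pics/lw3.png

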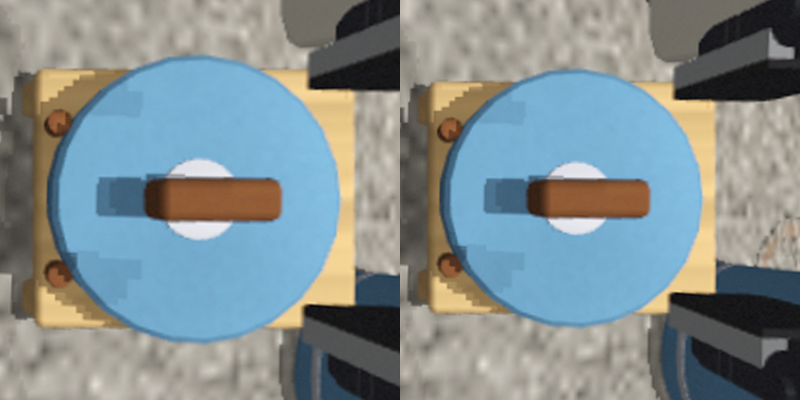

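View pics/w3.png

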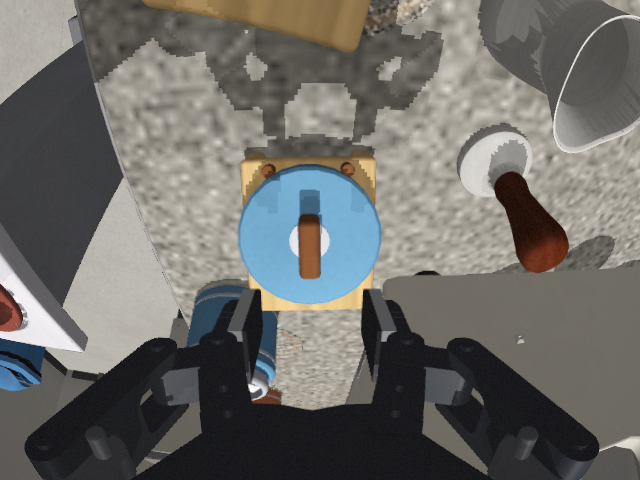

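```bash
python3 -c "
from lid import *
M=np.array([[0.012,-0.004,1.0],[-0.527,0.85,0.01],[-0.85,-0.527,0.008]])
c1=np.array([.49992357,.30976609,.35181536])+M@np.array([.031,.0741,.0008])
c2=get_calibration('wrist')['position']; print(c1,c2)
p1=np.array([.4962,.1643,.0543]);p2=np.array([.4963,.1658,.0535])
A=[];b=[]
for c,p in((c1,p1),(c2,p2)):
    d=(p-c)/np.linalg.norm(p-c);Q=np.eye(3)-np.outer(d,d);A.append(Q);b.append(Q@c)
x=np.linalg.lstsq(np.vstack(A),np.hstack(b),rcond=None)[0];print(x)
cal=get_calibration('wrist');im,d=get_image('wrist')
# depth at plate pixels
uv=[(270,230),(350,230),(285,270),(335,270),(310,290)]
for u,v in uv:
    r=ray(cal,(u,v),True); f=R.from_rotvec(cal['orientation']).as_matrix()[:,2]
    P=cal['position']+r*d[v,u]/(r@f); n,ex,ey=frame(92.5); print(P.round(4),'h vs plane',((P-np.array([.4963,.1658,.0535]))@n).round(4))
"
```

```text
[0.50079917 0.35642209 0.28642106] [0.49296347 0.32852799 0.20560836]
[0.49625167 0.15683465 0.04519461]
[0.4742 0.1695 0.0516] h vs plane 0.0007
[0.522  0.17   0.0516] h vs plane -0.0001
[0.483  0.1485 0.0653] h vs plane 0.0019
[0.5139 0.1469 0.0639] h vs plane -0.0008
[0.4986 0.1347 0.0705] h vs plane -0.0009
```

Request:
carry_out(increments=[[[0,0,0.1],[0,-0.26,-0.62],0.5],[[0,0,0],[0,-0.26,-0.62],0.5],[[0,0,0],[0,-0.26,-0.62],0.5],[[0,0,0],[0,-0.26,-0.62],0.5],[[0,0,0],[0,-0.26,-0.6],0.5],[[0,0,0],[0,0,0],0.5]])

```text
t: 8.35
tool_pos: [0.495, 0.2521, 0.2074]
tool_rot: [-0.425, 1.502, -0.383]
contact_force: [-0.1, -0.0, -0.3]
opening: 0.0426
```

```bash
python3 -c "
from st import *
st((.4925,.2534,.2071),(92.5,91.5),30)
im,d=get_image('wrist'); cv2.imwrite('pics/w4.png',im)
"
```

```text
t 8.35 pos [0.495  0.2521 0.2074] F [-0.1 -0.  -0.3] open 0.0426 q [ 0.43  0.17  1.87 -0.5   1.33  0.57]
yaz 91.19 x [ 0.036 -0.494 -0.869]
shift units [-0.13  0.06 -0.01]
turn units [-0.06  0.14 -0.03]
```

View pics/w4.png

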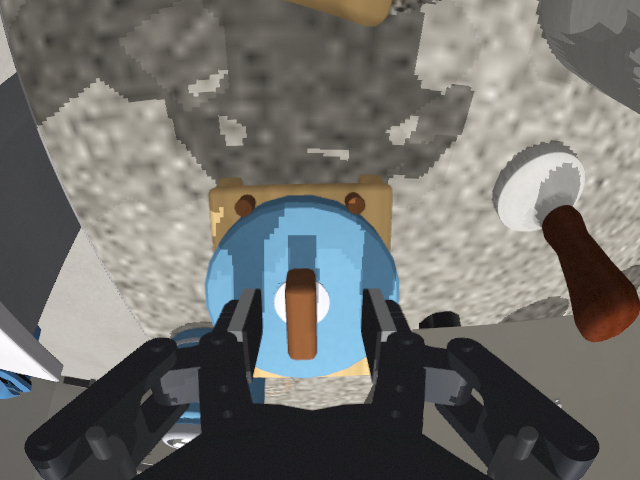

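Request:
carry_out(increments=[[[0,0.15,0],[-0.05,0.03,0],0.5],[[0,0,0],[0,0,0],0.3],[[0,0,0],[0,0,0],0.1],[[0,0,0],[0,0,0],0],[[0,0,0],[0,0,0],0],[[0,0,0],[0,0,0],0]], squeeze=40)

```text
t: 9.0
tool_pos: [0.4947, 0.2539, 0.2098]
tool_rot: [-0.428, 1.515, -0.38]
contact_force: [0.1, -0.8, -0.9]
opening: 0.0111
```

```bash
python3 -c "
from st import *
st((.4925,.2534,.2071),(92.5,91.5),30)
im,d=get_image('wrist'); cv2.imwrite('pics/w5.png',im)
"
```

```text
t 9.0 pos [0.4947 0.2539 0.2098] F [ 0.1 -0.8 -0.9] open 0.0111 q [ 0.43  0.17  1.86 -0.49  1.35  0.57]
yaz 91.66 x [ 0.024 -0.493 -0.869]
shift units [-0.11 -0.02 -0.14]
turn units [-0.07  0.01 -0.03]
```

View pics/w5.png

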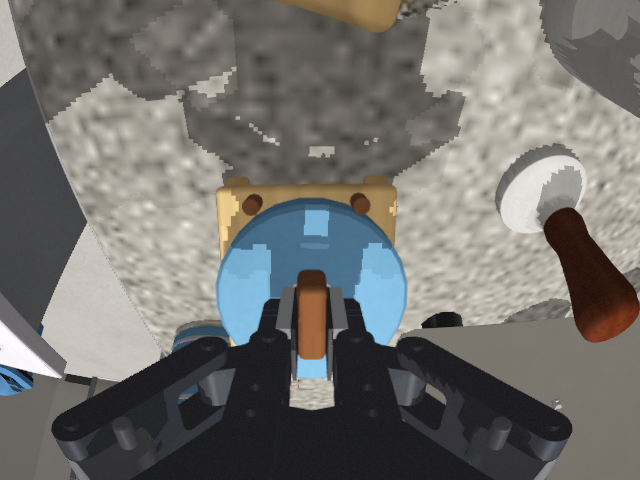

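Request:
carry_out(increments=[[[0,0,0],[0,0.25,0.45],0],[[0,0,0],[0,0.5,0.87],0],[[0,0,0],[0,0.5,0.87],0],[[0,0,0],[0,0.5,0.87],0],[[0,0,0],[-0.5,0,0.8],0],[[0.2,0,0.2],[-0.6,0,0.8],0],[[0.4,0,0.4],[-0.6,0,0.8],0],[[0.4,0,0.5],[-0.6,0,0.8],0]])

```text
t: 9.85
tool_pos: [0.4475, 0.2927, 0.3419]
tool_rot: [-0.429, 1.496, -0.207]
contact_force: [0.0, -0.5, -1.0]
opening: 0.0109
```

```bash
python3 -c "
from st import *
st((.4227,-.001,.36),(92.5,150),0)
im,d=get_image('wrist'); cv2.imwrite('pics/w6.png',im)
"
```

```text
t 9.85 pos [0.4475 0.2927 0.3419] F [ 0.  -0.5 -1. ] open 0.0109 q [ 0.52 -0.07  1.85 -0.39  1.5   0.43]
yaz 98.02 x [ 0.075 -0.392 -0.917]
shift units [ -1.24 -14.69   0.91]
turn units [3.4  2.54 8.9 ]
```

View pics/w6.png

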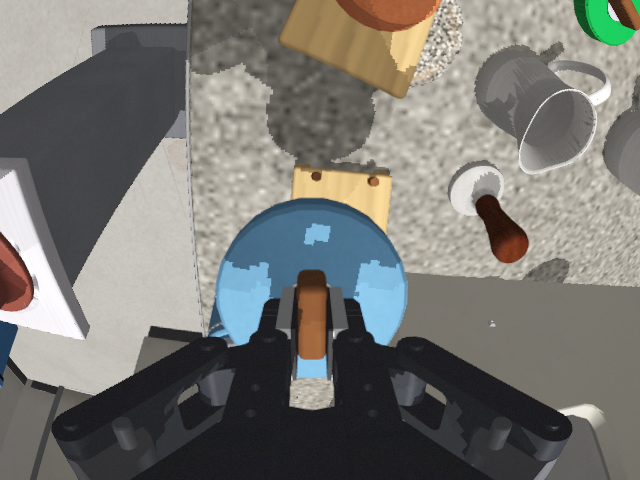

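Request:
carry_out(increments=[[[0.22,0.16,0.57],[-0.12,-0.9,0.1],0],[[0.22,0.16,0.57],[-0.12,-1,0.1],0],[[0.22,0.16,0.57],[-0.12,-1,0.1],0],[[0.22,0.16,0.57],[-0.12,-1,0.1],0],[[0.22,0.16,0.57],[-0.12,-1,0.1],0],[[0.22,0.16,0.57],[-0.12,-1,0.1],0],[[0.22,0.16,0.57],[-0.12,-1,0.1],0],[[0.22,0.16,0.57],[-0.12,-1,0.1],0]])

```text
t: 10.7
tool_pos: [0.4268, 0.1338, 0.3678]
tool_rot: [-0.639, 1.47, 0.341]
contact_force: [-0.6, 0.2, -1.3]
opening: 0.0111
```

```bash
python3 -c "
from st import *
st((.4227,-.001,.35),(92.5,150),0)
"
```

```text
t 10.7 pos [0.4268 0.1338 0.3678] F [-0.6  0.2 -1.3] open 0.0111 q [ 0.18 -0.38  2.06 -0.18  1.4  -0.43]
yaz 126.3 x [ 0.095 -0.166 -0.982]
shift units [-0.21 -6.74 -0.89]
turn units [1.45 1.29 4.14]
```

Request:
carry_out(increments=[[[0.21,0.18,0.59],[-0.03,-0.97,0],0],[[0.21,0.18,0.59],[-0.03,-0.97,0],0],[[0.21,0.18,0.59],[-0.03,-0.97,0],0],[[0.21,0.18,0.59],[-0.03,-0.97,0],0],[[0.21,0.18,0.59],[-0.03,-0.97,-0.1],0],[[0.21,0.18,0.59],[-0.03,-0.97,-0.1],0],[[0.1,0.1,0.4],[0,-0.7,-0.2],0],[[0,0,0],[0,0,0],0]])

```text
t: 11.5
tool_pos: [0.423, -0.0031, 0.3639]
tool_rot: [-0.815, 1.409, 0.799]
contact_force: [0.5, 0.9, -1.8]
opening: 0.0109
```

```bash
python3 -c "
from st import *
st((.4227,-.001,.35),(92.5,150),0)
im,d=get_image('wrist'); cv2.imwrite('pics/w7.png',im)
im,d=get_image('scene'); cv2.imwrite('pics/s7.png',cv2.resize(im[180:340,260:473],(800,600)))
"
```

```text
t 11.5 pos [ 0.423  -0.0031  0.3639] F [ 0.5  0.9 -1.8] open 0.0109 q [-0.18 -0.44  2.11 -0.    1.46 -1.22]
yaz 149.45 x [ 0.011 -0.005 -1.   ]
shift units [-0.02  0.11 -0.69]
turn units [0.05 0.11 0.1 ]
```

View pics/w7.png

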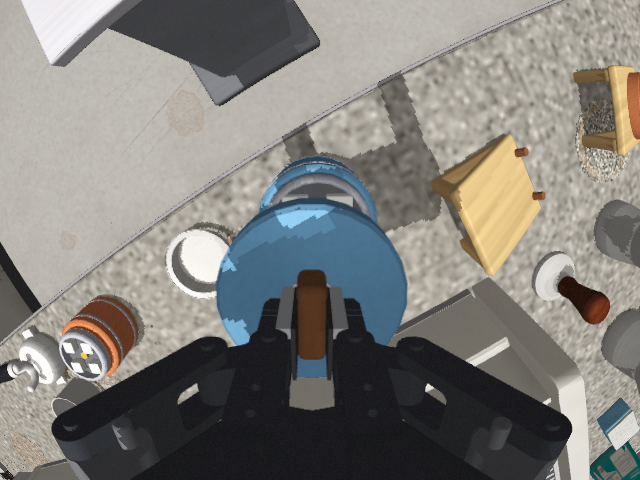

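View pics/s7.png

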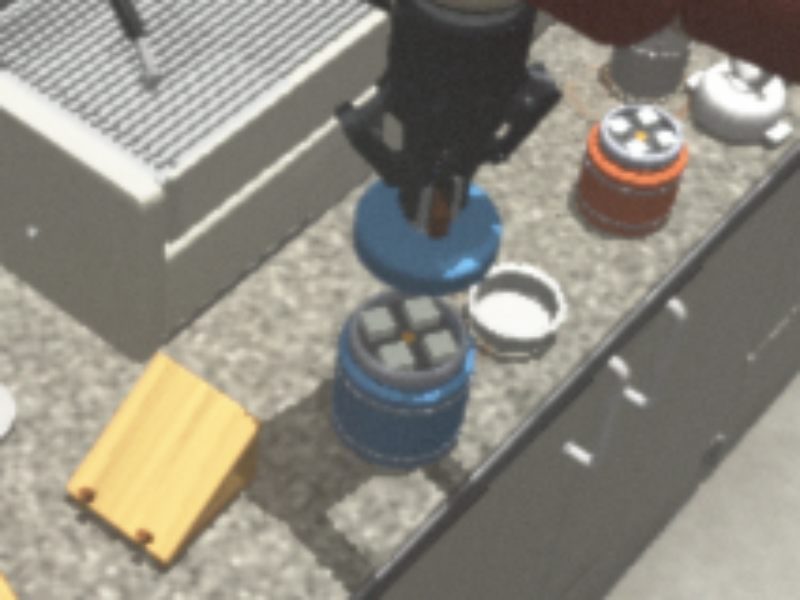

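```bash
cat > heldlid.py <<'E'
from h import *
from scipy.optimize import least_squares
def held(cal,im,tcp,M,dist,rad,lo,hi):
    # plate top plane: tcp + dist*toolx ; axes tool y, tool z ; returns offset of plate centre in tool y,z
    O=tcp+dist*M[:,0]; ex=M[:,1]; ey=M[:,2]
    n=600; half=.06; s=2*half/(n-1)
    t=rect(cal,im,O,ex,ey,half,n,True); hsv=cv2.cvtColor(t,cv2.COLOR_BGR2HSV)
    m=cv2.inRange(hsv,lo,hi); cs=max(cv2.findContours(m,0,1)[0],key=cv2.contourArea)[:,0,:].astype(float)
    X=(cs[:,0]-(n-1)/2)*s; Y=-(cs[:,1]-(n-1)/2)*s
    k=(np.hypot(X,Y)>rad-.008)&(X>-.005)
    X,Y=X[k],Y[k]
    r=least_squares(lambda p:np.hypot(X-p[0],Y-p[1])-p[2],[0,0,rad],loss='soft_l1',f_scale=.0005)
    r2=least_squares(lambda p:np.hypot(X-p[0],Y-p[1])-rad,[0,0],loss='soft_l1',f_scale=.0005)
    print("free",(r.x*1e3).round(2),"fixed",(r2.x*1e3).round(2),len(X)); return t
E
python3 - <<'E'
from heldlid import *
o=get_obs(); M=R.from_rotvec(o['tool_rot']).as_matrix(); cal=get_calibration("wrist"); im=cv2.imread("pics/w7.png")
t=held(cal,im,o['tool_pos'],M,.1795,.044,(95,60,40),(118,255,255)); cv2.imwrite("pics/t7.png",t)
E
```

```text
free [12.97 -0.83 41.54] fixed [10.55 -0.97] 768
```

View pics/t7.png

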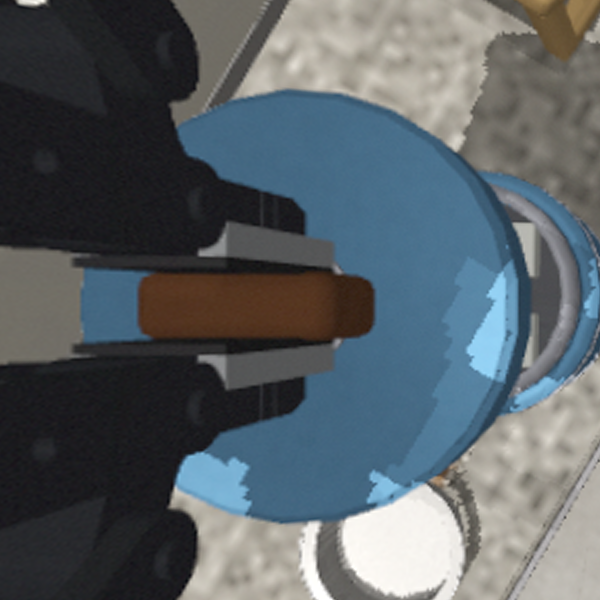

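Request:
carry_out(increments=[[[0.02,0.04,0.04],[0,0.04,-0.7],0],[[0.02,0.04,0.04],[0,0.04,-0.7],0],[[0.01,0.03,0.02],[0,0.04,-0.7],0],[[0,0,0],[0,0.02,-0.7],0],[[0,0,0],[0,0,0],0],[[0,0,0],[0,0,0],0]])

```text
t: 12.2
tool_pos: [0.4221, 0.0043, 0.3017]
tool_rot: [-0.818, 1.413, 0.823]
contact_force: [0.2, 0.2, -1.3]
opening: 0.011
```

```bash
python3 -c "
from st import *
st((.4227,-.0003,.2885),(92.5,150),0)
im,d=get_image('wrist'); cv2.imwrite('pics/w8.png',im)
im,d=get_image('scene'); cv2.imwrite('pics/s8.png',cv2.resize(im[220:316,310:438],(800,600),interpolation=cv2.INTER_CUBIC))
"
```

```text
t 12.2 pos [0.4221 0.0043 0.3017] F [ 0.2  0.2 -1.3] open 0.011 q [-0.17 -0.38  2.17  0.    1.36 -1.22]
yaz 150.34 x [-0.004  0.001 -1.   ]
shift units [ 0.03 -0.23 -0.66]
turn units [-0.01 -0.04 -0.06]
```

View pics/w8.png

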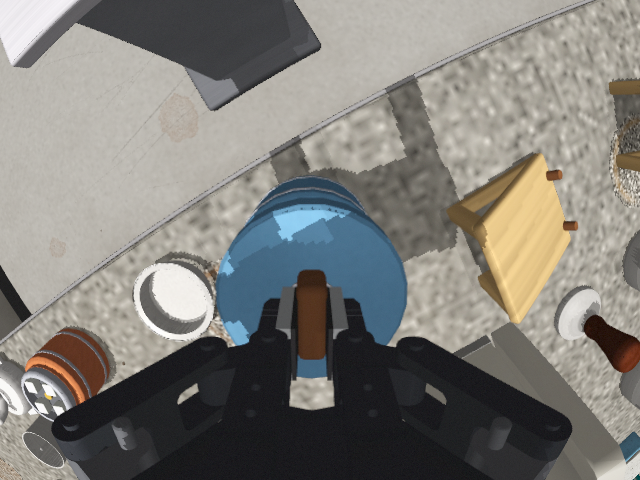

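View pics/s8.png

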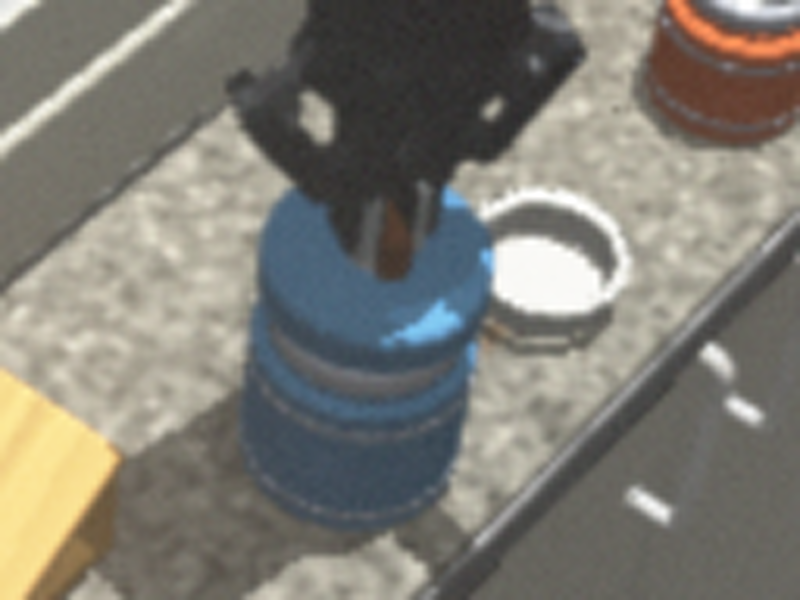

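```bash
cat > scenelid.py <<'E'
from h import *
from scipy.optimize import least_squares
def scenelid(im,cal,c,z,rad,lo,hi,name=None):
    # rectify on plate top plane z ; fit front arc w/ contour
    n=600;half=.07;s=2*half/(n-1)
    t=rect(cal,im,(c[0],c[1],z),np.array([1.,0,0]),np.array([0,1.,0]),half,n)
    m=cv2.inRange(cv2.cvtColor(t,cv2.COLOR_BGR2HSV),lo,hi)
    if name: cv2.circle(t,(300,300),int(rad/s),(0,255,255),1); cv2.imwrite(name,t)
E
python3 - <<'E'
from scenelid import *
im,d=get_image("scene");cal=get_calibration("scene")
scenelid(im,cal,(.4237,.0026),.1222,.044,0,0,"pics/sl8.png")
# rim plane
t=rect(cal,im,(.4237,.0026,.077),np.array([1.,0,0]),np.array([0,1.,0]),.07,600); cv2.circle(t,(300,300),int(.044/(.14/599)),(0,255,255),1); cv2.imwrite("pics/sl8b.png",t)
a=np.hstack([cv2.imread("pics/sl8.png"),t]); cv2.imwrite("pics/sl8.png",cv2.resize(a,(800,400)))
E
```

```text
(no output)
```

View pics/sl8.png

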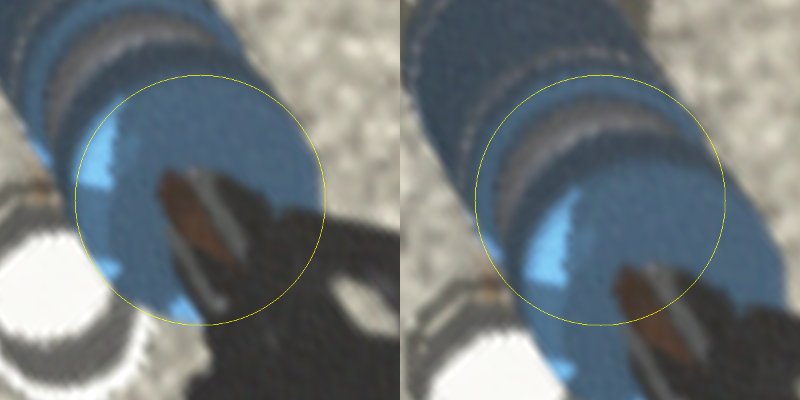

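Run:
```python
from h import *
cal=get_calibration("wrist");im,d=get_image("wrist"); o=get_obs(); print(o['tool_pos'],o['dq'].round(4))
ts=[]
for c in ((.4227,.003),(.4227,-.001)):
    t=rect(cal,im,(c[0],c[1],.074),np.array([1.,0,0]),np.array([0,1.,0]),.06,600,True); cv2.circle(t,(300,300),int(.044/(.12/599)),(0,255,255),1); ts.append(t[:,:])
cv2.imwrite("pics/wl9.png",cv2.resize(np.hstack(ts),(800,400)))
```

```text
[0.42247884 0.00392418 0.30314344] [-0.0022 -0.0056 -0.0066  0.001  -0.001  -0.0009]
```

View pics/wl9.png

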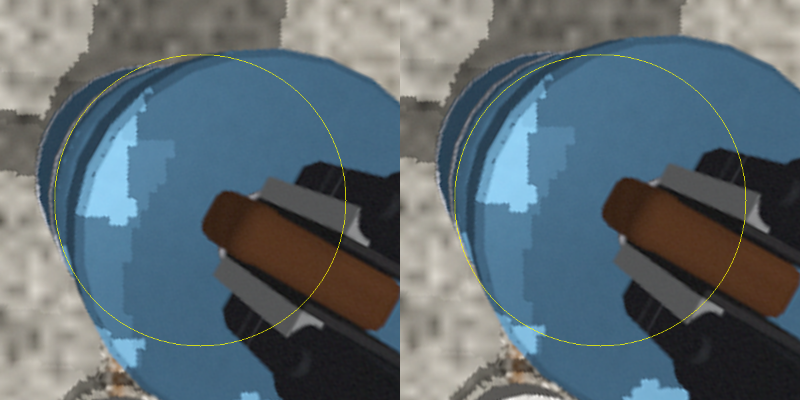

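Request:
carry_out(increments=[[[0,0,0],[0,-0.02,-0.2],0],[[0,0,0],[0,0,-0.2],0],[[0,0,0],[0,0,-0.15],0],[[0,0,0],[0,0,-0.1],0],[[0,0,0],[0,0,0],0]])

```text
t: 12.9
tool_pos: [0.423, 0.0032, 0.2908]
tool_rot: [-0.82, 1.409, 0.818]
contact_force: [0.2, 0.2, -0.5]
opening: 0.0106
```

Request:
carry_out(increments=[[[0,0,0],[0,0,-0.1],0],[[0,0,0],[0,0,-0.1],0]])

```text
t: 13.1
tool_pos: [0.4232, 0.0032, 0.2868]
tool_rot: [-0.82, 1.408, 0.818]
contact_force: [-0.2, 0.1, -0.8]
opening: 0.0108
```

Request:
carry_out(increments=[[[0,0,0],[0,0,-0.1],0],[[0,0,0],[0,0,-0.1],0]])

```text
t: 13.3
tool_pos: [0.4232, 0.0032, 0.2825]
tool_rot: [-0.82, 1.408, 0.818]
contact_force: [0.2, -0.1, -0.4]
opening: 0.0107
```

Request:
carry_out(increments=[[[0,0,0],[0,0,-0.1],0],[[0,0,0],[0,0,-0.1],0]])

```text
t: 13.5
tool_pos: [0.4232, 0.0032, 0.2781]
tool_rot: [-0.82, 1.408, 0.818]
contact_force: [-0.6, 0.0, -1.3]
opening: 0.0105
```

Request:
carry_out(increments=[[[0,0,0],[0,0,-0.08],0],[[0,0,0],[0,0,-0.08],0]])

```text
t: 13.7
tool_pos: [0.4231, 0.0032, 0.2745]
tool_rot: [-0.82, 1.409, 0.818]
contact_force: [-0.5, -0.4, -1.9]
opening: 0.0108
```

Request:
carry_out(increments=[[[0,0,0],[0,0,-0.08],0],[[0,0,0],[0,0,-0.05],0]])

```text
t: 13.9
tool_pos: [0.4235, 0.0031, 0.2731]
tool_rot: [-0.82, 1.409, 0.818]
contact_force: [-4.0, -0.3, 7.9]
opening: 0.0106
```

```bash
python3 -c "
from st import *
st()
im,d=get_image('wrist'); cv2.imwrite('pics/w10.png',im[120:300,180:440])
im,d=get_image('scene'); cv2.imwrite('pics/s10.png',cv2.resize(im[220:316,310:438],(800,600),interpolation=cv2.INTER_CUBIC))
"
```

```text
t 13.9 pos [0.4235 0.0031 0.2731] F [-4.  -0.3  7.9] open 0.0106 q [-0.17 -0.34  2.19  0.    1.29 -1.22]
yaz 150.29 x [ 0.002 -0.    -1.   ]
```

View pics/s10.png

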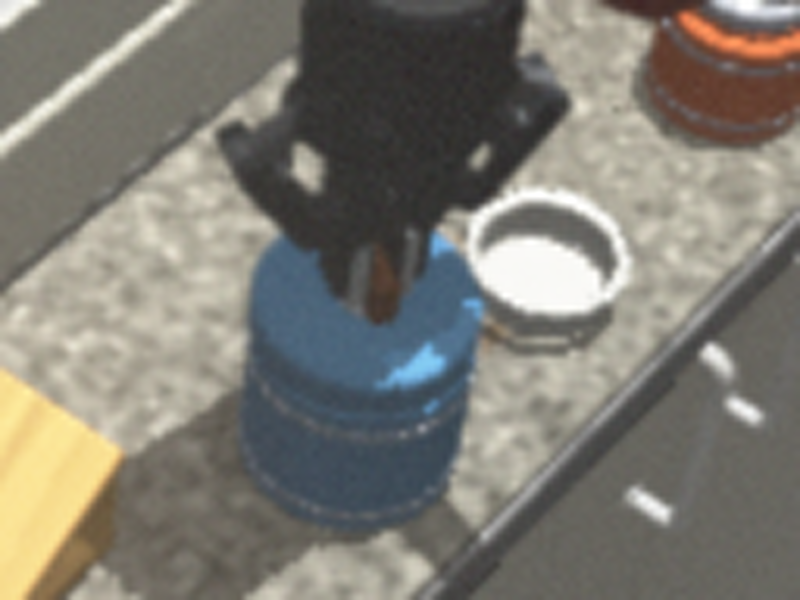

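View pics/w10.png

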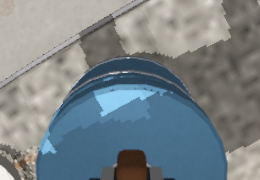

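Run:
```python
from h import *
for n in("scene","top"):
    im,d=get_image(n);cal=get_calibration(n)
    P,c,r=cloud(cal,d,np.ones((480,640),bool))
    k=(np.hypot(P[:,0]-.4235,P[:,1]-.003)<.04)&(P[:,2]>.085)&(P[:,2]<.11)
    print(n,np.percentile(P[k,2],[10,50,90]),k.sum())
    k=(np.hypot(P[:,0]-.4235,P[:,1]-.003)>.06)&(np.hypot(P[:,0]-.4235,P[:,1]-.003)<.09)&(abs(P[:,2])<.015)&(P[:,1]>.0)
    print(n,np.percentile(P[k,2],[10,50,90]),k.sum())
```

```text
scene [0.09282373 0.09495942 0.09778028] 492
scene [-0.00321742 -0.00041389  0.00191833] 880
top [0.08908762 0.09379564 0.09907737] 283
top [-0.00775376 -0.00170151  0.00371017] 606
```

Request:
carry_out(increments=[[[0,0,0],[0,0,0.05],0.2],[[0,0,0],[0,0,0],0.45],[[0,0,0],[0,0,0],0.45],[[0,0,0],[0,0,0.3],0.45],[[0,0,0],[0,0,1],0.45],[[0,0,0],[0,0,1],0.45],[[0,0,0],[0,0,1],0.45],[[0,0,0],[0,0,1],0.45]])

```text
t: 14.9
tool_pos: [0.4222, 0.0033, 0.3607]
tool_rot: [-0.817, 1.413, 0.822]
contact_force: [0.3, 0.7, 0.4]
opening: 0.0385
```

Run:
```python
from st import *
st((.52,.48,.36),(74.5,74),30)
im,d=get_image("scene");cal=get_calibration("scene")
cv2.imwrite('pics/s11.png',cv2.resize(im[220:316,310:438],(800,600),interpolation=cv2.INTER_CUBIC))
P,c,r=cloud(cal,d,np.ones((480,640),bool))
k=(np.hypot(P[:,0]-.4235,P[:,1]-.003)<.04)&(P[:,2]>.085)&(P[:,2]<.11)
print("lid z",np.percentile(P[k,2],[10,50,90]),k.sum())
for y in np.arange(.40,.5,.01):
    k=(P[:,1]>y)&(P[:,1]<y+.01)&(P[:,0]>.44)&(P[:,0]<.58)&(P[:,2]>.08)
    print(round(y,2),k.sum(),P[k].min(0).round(3) if k.sum() else '',P[k].max(0).round(3) if k.sum() else '')
```

```text
t 14.9 pos [0.4222 0.0033 0.3607] F [0.3 0.7 0.4] open 0.0385 q [-0.17 -0.44  2.11  0.    1.47 -1.22]
yaz 150.28 x [-0.003  0.001 -1.   ]
shift units [ 4.89 23.83 -0.04]
turn units [ -5.23  -2.19 -12.97]
lid z [0.09299005 0.0952597  0.09771309] 620
0.4 0  
0.41 0  
0.42 0  
0.43 4 [0.52  0.437 0.081] [0.527 0.439 0.086]
0.44 28 [0.513 0.44  0.084] [0.53  0.45  0.093]
0.45 40 [0.508 0.45  0.083] [0.528 0.46  0.094]
0.46 100 [0.471 0.46  0.08 ] [0.523 0.47  0.104]
0.47 79 [0.463 0.47  0.081] [0.529 0.48  0.105]
0.48 77 [0.459 0.48  0.081] [0.536 0.49  0.104]
0.49 77 [0.457 0.49  0.08 ] [0.536 0.5   0.103]
```

View pics/s11.png

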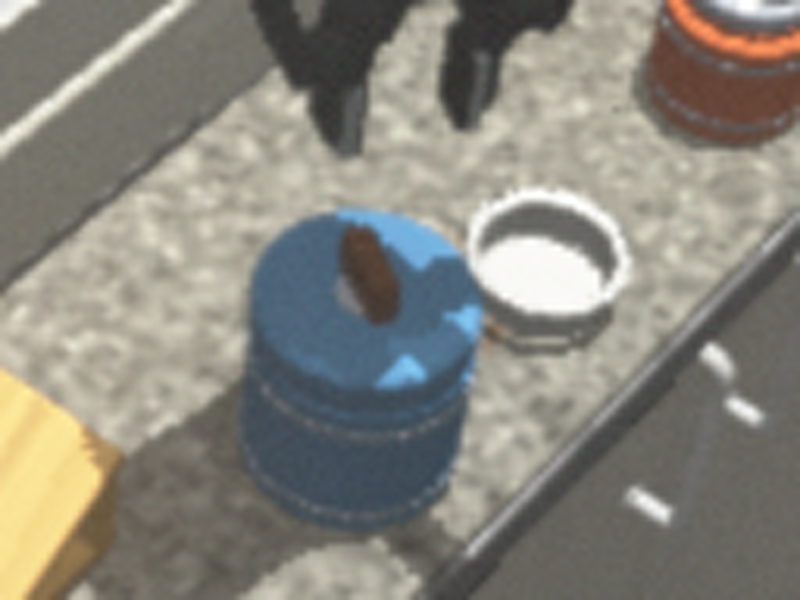

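Request:
carry_out(increments=[[[0,0,-0.5],[0.05,1,0.05],0.45],[[-0.1,-0.05,-0.5],[0.1,1,0.05],0.45],[[-0.2,-0.1,-0.5],[0.1,1,0.05],0.45],[[-0.2,-0.1,-0.5],[0.1,1,0],0.45],[[-0.2,-0.1,-0.5],[0.1,1,0],0.45],[[-0.2,-0.1,-0.5],[0.1,1,0],0.45],[[-0.2,-0.1,-0.5],[0.1,1,0],0.45],[[-0.2,-0.1,-0.5],[0.1,1,0],0.45]])

```text
t: 15.75
tool_pos: [0.4384, 0.167, 0.369]
tool_rot: [-0.617, 1.506, 0.367]
contact_force: [0.1, 0.6, 0.8]
opening: 0.0387
```

Request:
carry_out(increments=[[[-0.2,-0.1,-0.55],[0.2,1,0],0.45],[[-0.2,-0.1,-0.55],[0.2,1,0],0.45],[[-0.2,-0.1,-0.55],[0.2,1,0],0.45],[[-0.2,-0.1,-0.55],[0.2,1,0],0.45],[[-0.2,-0.1,-0.55],[0.2,1,0],0.45],[[-0.2,-0.1,-0.55],[0.2,1,0],0.45],[[-0.2,-0.1,-0.55],[0.2,1,0],0.45],[[-0.2,-0.1,-0.55],[0.2,1,0],0.45]])

```text
t: 16.55
tool_pos: [0.4702, 0.3345, 0.3652]
tool_rot: [-0.395, 1.555, -0.135]
contact_force: [0.3, 0.4, -0.3]
opening: 0.0383
```

```bash
python3 -c "
from st import *
st((.52,.48,.34),(74.5,74),30)
"
```

```text
t 16.55 pos [0.4702 0.3345 0.3652] F [ 0.3  0.4 -0.3] open 0.0383 q [ 0.54  0.02  1.73 -0.3   1.56  0.4 ]
yaz 99.93 x [ 0.023 -0.33  -0.944]
shift units [ 2.49  7.28 -1.26]
turn units [-1.91 -0.25 -4.35]
```

Request:
carry_out(increments=[[[-0.25,-0.03,-0.58],[0.33,0.95,-0.15],0.45],[[-0.25,-0.03,-0.58],[0.33,0.95,-0.15],0.45],[[-0.25,-0.03,-0.58],[0.33,0.95,-0.15],0.45],[[-0.25,-0.03,-0.58],[0.33,0.95,-0.15],0.45],[[-0.25,-0.03,-0.58],[0.33,0.95,-0.15],0.45],[[-0.25,-0.03,-0.58],[0.33,0.9,-0.15],0.45],[[-0.2,-0.03,-0.5],[0.33,0.6,-0.15],0.45],[[0,0,0],[0,0,0],0.45]])

```text
t: 17.35
tool_pos: [0.5177, 0.4673, 0.3373]
tool_rot: [-0.208, 1.594, -0.597]
contact_force: [-0.4, -0.8, 0.5]
opening: 0.0386
```

Request:
carry_out(increments=[[[0,0,0],[0,0,0],0.45]])

```text
t: 17.45
tool_pos: [0.5176, 0.4673, 0.3366]
tool_rot: [-0.21, 1.594, -0.596]
contact_force: [-0.7, -0.4, 0.6]
opening: 0.0385
```

Run:
```python
from st import *
from lid import *
st((.52,.48,.34),(74.5,74),30)
cal=get_calibration('wrist'); im,d=get_image('wrist'); cv2.imwrite('pics/w12.png',im)
analyse(cal,im,(.4856,.361,.0498),74.5,(3,120,60),(14,255,255),'pics/lw12.png')
# depth plane
hsv=cv2.cvtColor(im,cv2.COLOR_BGR2HSV); m=cv2.erode(cv2.inRange(hsv,(3,120,60),(14,255,255)),np.ones((5,5)))>0
Rm=R.from_rotvec(cal['orientation']).as_matrix()
r,c=np.nonzero(m&(d>0)); P=np.array([cal['position']+(v:=ray(cal,(u,w),True))*d[w,u]/(v@Rm[:,2]) for u,w in zip(c,r)])
k=np.linalg.norm(P-[.4856,.361,.05],axis=1)<.045; P=P[k]; w=np.ones(len(P),bool)
for _ in range(8):
    cc=P[w].mean(0); nn=np.linalg.svd(P[w]-cc,full_matrices=False)[2][2]; nn*=np.sign(nn[2]); e=(P-cc)@nn; w=abs(e)<.002
print(len(P),w.sum(),nn.round(3),"az",np.degrees(np.arctan2(nn[1],nn[0])),"tilt",np.degrees(np.arccos(nn[2])),cc.round(4))
```

```text
t 17.45 pos [0.5176 0.4673 0.3366] F [-0.7 -0.4  0.6] open 0.0385 q [ 0.67  0.37  1.38 -0.3   1.8   0.92]
yaz 75.76 x [-0.126 -0.474 -0.871]
shift units [0.12 0.64 0.17]
turn units [-0.13 -0.06 -0.26]
plate centre [0.4913 0.3635 0.0475] diam mm [72.1 78.7]
5747 5003 [0.144 0.48  0.866] az 73.26058507725564 tilt 30.051359790986282 [0.4907 0.3616 0.0488]
```

View pics/lw12.png

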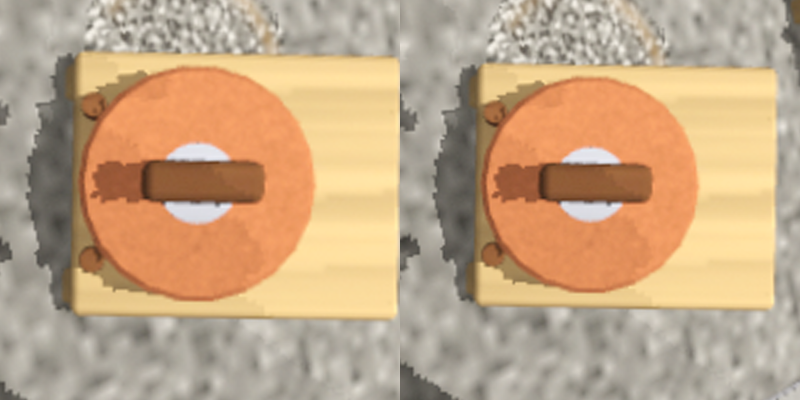

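View pics/w12.png

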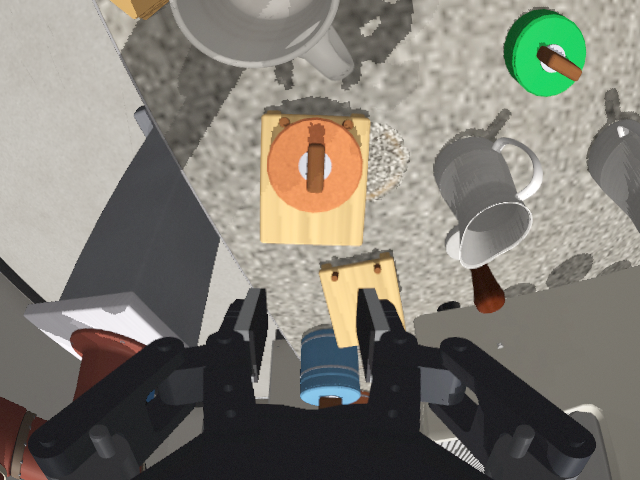

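Request:
carry_out(increments=[[[-0.03,-0.01,-0.06],[0.08,0.1,-0.8],0.45],[[-0.03,-0.01,-0.06],[0.08,0.1,-0.8],0.45],[[-0.03,-0.01,-0.06],[0.08,0.1,-0.8],0.45],[[-0.03,-0.01,-0.06],[0.08,0.1,-0.8],0.45],[[0,0,0],[0.05,0.1,-0.6],0.45],[[0,0,0],[0,0,0],0.45]])

```text
t: 18.1
tool_pos: [0.5242, 0.4752, 0.2523]
tool_rot: [-0.199, 1.593, -0.628]
contact_force: [-0.1, -0.0, 0.1]
opening: 0.0386
```

Run:
```python
from st import *
st((.5249,.4751,.2574),(73.5,74.2),30)
```

```text
t 18.1 pos [0.5242 0.4752 0.2523] F [-0.1 -0.   0.1] open 0.0386 q [ 0.68  0.48  1.4  -0.3   1.7   0.98]
yaz 74.07 x [-0.137 -0.483 -0.865]
shift units [ 0.04 -0.01  0.26]
turn units [ 0.04  0.05 -0.01]
```

Request:
carry_out(increments=[[[0.02,0.02,0],[-0.08,-0.3,-0.46],0.45],[[0.02,0.02,0],[-0.08,-0.3,-0.48],0.45],[[0,0,0],[-0.08,-0.3,-0.48],0.45],[[0,0,0],[-0.08,-0.3,-0.48],0.45],[[0,0,0],[-0.08,-0.3,-0.46],0.45],[[0,0,0],[0,0,0],0.45]])

```text
t: 18.7
tool_pos: [0.5155, 0.4422, 0.2016]
tool_rot: [-0.197, 1.598, -0.625]
contact_force: [-0.5, -0.7, 0.1]
opening: 0.0384
```

Run:
```python
from st import *
st((.5161,.4453,.2037),(73.5,74.2),30)
im,d=get_image('wrist'); cv2.imwrite('pics/w13.png',im)
```

```text
t 18.7 pos [0.5155 0.4422 0.2016] F [-0.5 -0.7  0.1] open 0.0384 q [ 0.65  0.47  1.49 -0.3   1.61  0.98]
yaz 74.21 x [-0.141 -0.479 -0.866]
shift units [0.03 0.16 0.1 ]
turn units [-0.01  0.01 -0.01]
```

View pics/w13.png

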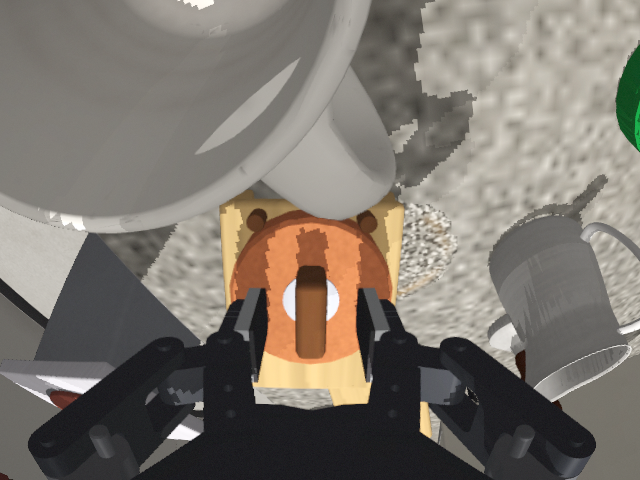

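Request:
carry_out(increments=[[[0,0,0],[0.03,0.15,0.1],0.45],[[0,0,0],[0,0,0],0.3],[[0,0,0],[0,0,0],0.1],[[0,0,0],[0,0,0],0],[[0,0,0],[0,0,0],0],[[0,0,0],[0,0,0],0]], squeeze=40)

```text
t: 19.35
tool_pos: [0.5169, 0.4469, 0.2068]
tool_rot: [-0.194, 1.596, -0.623]
contact_force: [-0.1, -0.9, -0.3]
opening: 0.0108
```

Run:
```python
from st import *
st((.5161,.4453,.2037),(73.5,74.2),30)
o=get_obs(); p=np.array([.4908,.360,.0496]); n=np.array([.142,.4794,.866]); print("dist plate->TCP",(o['tool_pos']-p)@n)
```

```text
t 19.35 pos [0.5169 0.4469 0.2068] F [-0.1 -0.9 -0.3] open 0.0108 q [ 0.65  0.48  1.48 -0.3   1.61  0.98]
yaz 74.16 x [-0.138 -0.477 -0.868]
shift units [-0.04 -0.08 -0.15]
turn units [-0.03  0.04 -0.01]
dist plate->TCP 0.1814587240393714
```

Request:
carry_out(increments=[[[0,0,0],[0.07,0.24,0.43],0],[[0,0,0],[0.14,0.48,0.87],0],[[0,0,0],[0.14,0.48,0.87],0],[[0,0,0],[0.1,0.4,0.9],0],[[0,0,0],[-0.2,0,0.9],0],[[0,0,0],[-0.4,-0.5,0.9],0],[[0,0,0],[-0.5,-0.9,0.7],0],[[0,0,0],[-0.5,-1,0.3],0]])

```text
t: 20.15
tool_pos: [0.4929, 0.4334, 0.3316]
tool_rot: [-0.193, 1.594, -0.617]
contact_force: [0.4, -0.7, 0.1]
opening: 0.0112
```

Run:
```python
from st import *
st((.41,.13,.38),(73.5,65),0)
im,d=get_image('wrist'); cv2.imwrite('pics/w14.png',im)
```

```text
t 20.15 pos [0.4929 0.4334 0.3316] F [ 0.4 -0.7  0.1] open 0.0112 q [ 0.66  0.29  1.5  -0.3   1.77  0.93]
yaz 74.3 x [-0.135 -0.474 -0.87 ]
shift units [ -4.15 -15.17   2.42]
turn units [ 4.83 -1.81 -1.58]
```

View pics/w14.png

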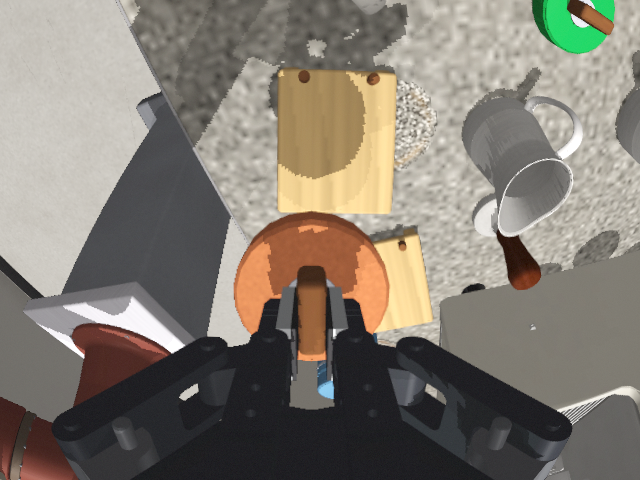

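Request:
carry_out(increments=[[[0.3,-0.1,-0.1],[-0.3,-0.95,0.2],0],[[0.3,-0.1,-0.1],[-0.3,-0.95,0.2],0],[[0.3,-0.1,-0.1],[-0.3,-0.95,0.2],0],[[0.3,-0.1,-0.1],[-0.3,-0.95,0.2],0],[[0.3,-0.1,-0.1],[-0.3,-0.95,0.2],0],[[0.3,-0.1,-0.1],[-0.3,-0.95,0.2],0],[[0.3,-0.1,-0.1],[-0.3,-0.95,0.2],0],[[0.3,-0.1,-0.1],[-0.3,-0.95,0.2],0]])

```text
t: 21.0
tool_pos: [0.4392, 0.2743, 0.3713]
tool_rot: [0.085, 1.585, -0.476]
contact_force: [0.1, -0.6, -1.6]
opening: 0.011
```

Request:
carry_out(increments=[[[0.3,-0.1,-0.1],[-0.25,-0.95,0.1],0],[[0.3,-0.1,-0.1],[-0.25,-0.95,0.1],0],[[0.3,-0.1,-0.1],[-0.25,-0.95,0.1],0],[[0.3,-0.1,-0.1],[-0.25,-0.95,0.1],0],[[0.3,-0.1,-0.1],[-0.2,-0.95,0.1],0],[[0.3,-0.1,-0.1],[-0.2,-0.95,0.1],0],[[0.3,-0.1,-0.1],[-0.2,-0.95,0],0],[[0.3,-0.1,-0.1],[-0.2,-0.95,0],0]])

```text
t: 21.8
tool_pos: [0.3974, 0.1162, 0.3896]
tool_rot: [0.357, 1.55, -0.329]
contact_force: [0.9, 0.1, -1.8]
opening: 0.0107
```

Run:
```python
from st import *
st((.40,-.18,.38),(73.5,65),0)
```

```text
t 21.8 pos [0.3974 0.1162 0.3896] F [ 0.9  0.1 -1.8] open 0.0107 q [ 0.1  -0.48  2.09  0.02  1.53  0.54]
yaz 64.95 x [-0.002  0.018 -1.   ]
shift units [  0.13 -14.81  -0.48]
turn units [-0.18 -0.02  0.01]
```

Request:
carry_out(increments=[[[-0.03,0,0],[0.02,-0.97,-0.05],0],[[-0.03,0,0],[0.02,-0.97,-0.05],0],[[-0.03,0,0],[0.02,-0.97,-0.05],0],[[-0.03,0,0],[0.02,-0.97,-0.05],0],[[0,0,0],[0.02,-0.97,-0.05],0],[[0,0,0],[0.02,-0.97,-0.05],0],[[0,0,0],[0.02,-0.97,0],0],[[0,0,0],[0.02,-0.97,0],0]])

```text
t: 22.6
tool_pos: [0.3955, -0.0447, 0.3881]
tool_rot: [0.345, 1.54, -0.338]
contact_force: [1.1, 0.4, -1.8]
opening: 0.011
```

Request:
carry_out(increments=[[[0,0,0],[0.05,-0.97,0],0],[[0,0,0],[0.05,-0.97,0],0],[[0,0,0],[0.05,-0.97,0],0],[[0,0,0],[0.05,-0.97,0],0],[[0,0,0],[0.1,-0.97,0],0],[[0,0,0],[0.1,-0.97,0],0],[[0,0,0],[0.1,-0.97,0],0],[[0,0,0],[0.1,-0.97,0],0]])

```text
t: 23.4
tool_pos: [0.4038, -0.2047, 0.3925]
tool_rot: [0.342, 1.537, -0.339]
contact_force: [-0.3, 0.4, -0.9]
opening: 0.011
```

Run:
```python
from st import *
st((.4222,-.269,.33),(73.5,65),0)
```

```text
t 23.4 pos [ 0.4038 -0.2047  0.3925] F [-0.3  0.4 -0.9] open 0.011 q [-0.63 -0.38  2.01  0.    1.5  -0.2 ]
yaz 65.1 x [ 0.007  0.    -1.   ]
shift units [ 0.92 -3.22 -3.13]
turn units [-0.    0.07 -0.02]
```

Request:
carry_out(increments=[[[0,0.03,0],[0.18,-0.64,-0.5],0],[[0,0.03,0],[0.18,-0.64,-0.5],0],[[0,0,0],[0.18,-0.64,-0.5],0],[[0,0,0],[0.18,-0.64,-0.5],0],[[0,0,0],[0.18,-0.5,-0.5],0],[[0,0,0],[0,0,0],0],[[0,0,0],[0,0,0],0]])

```text
t: 24.1
tool_pos: [0.4204, -0.2688, 0.3457]
tool_rot: [0.34, 1.54, -0.344]
contact_force: [-0.4, -0.1, -1.4]
opening: 0.011
```

Run:
```python
from st import *
st((.4222,-.269,.33),(73.5,65),0)
im,d=get_image('wrist'); cv2.imwrite('pics/w15.png',im)
im,d=get_image('scene'); cv2.imwrite('pics/s15.png',cv2.resize(im[160:256,370:498],(800,600),interpolation=cv2.INTER_CUBIC)); np.save('s15.npy',im)
```

```text
t 24.1 pos [ 0.4204 -0.2688  0.3457] F [-0.4 -0.1 -1.4] open 0.011 q [-0.72 -0.21  1.96 -0.    1.39 -0.28]
yaz 64.98 x [ 0.003 -0.003 -1.   ]
shift units [ 0.09 -0.01 -0.78]
turn units [0.03 0.03 0.  ]
```

View pics/w15.png

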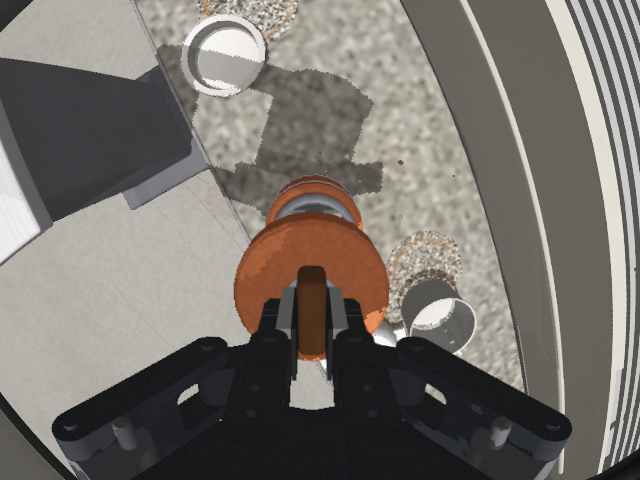

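View pics/s15.png

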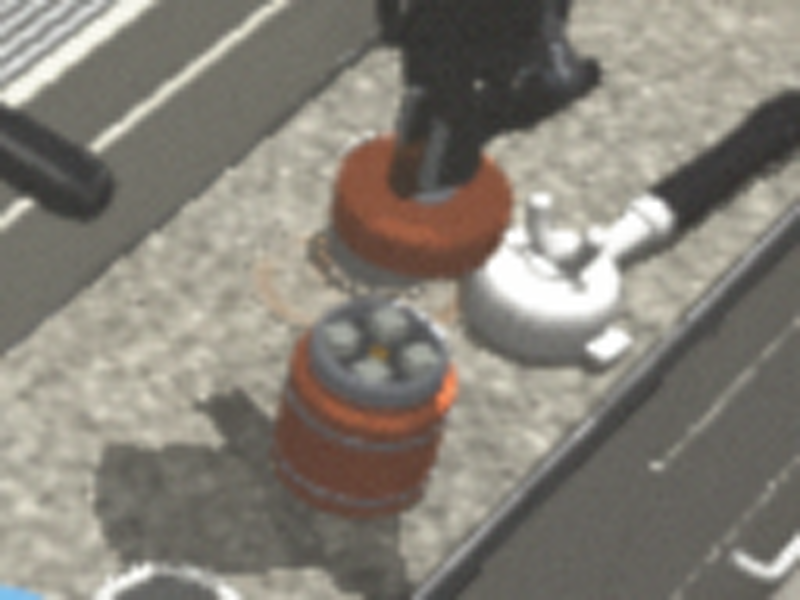

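Run:
```python
from h import *
cal=get_calibration("wrist");im=cv2.imread('pics/w15.png'); o=get_obs()
X=np.array([1.,0,0]);Y=np.array([0,1.,0])
ts=[]
for z,r in ((.075,.030),(.060,.036)):
    t=rect(cal,im,(.4222,-.269,z),X,Y,.05,600,True); cv2.circle(t,(300,300),int(r/(.1/599)),(0,255,255),1); ts.append(t)
# lid plate
t=rect(cal,im,tuple(o['tool_pos']+np.array([0,0,-.181])),X,Y,.05,600,True); cv2.circle(t,(300,300),int(.036/(.1/599)),(255,255,0),1); ts.append(t)
s=np.load('s15.npy');sc=get_calibration('scene')
for c,z,r in (((.4226,-.269),.075,.030),((.4226,-.269),.060,.036),(o['tool_pos'][:2],o['tool_pos'][2]-.1805,.036)):
    t=rect(sc,s,(c[0],c[1],z),X,Y,.05,600); cv2.circle(t,(300,300),int(r/(.1/599)),(0,255,255),1); ts.append(t)
cv2.imwrite("pics/wl15.png",cv2.resize(np.vstack([np.hstack(ts[:3]),np.hstack(ts[3:])]),(800,533)))
```

```text
(no output)
```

View pics/wl15.png

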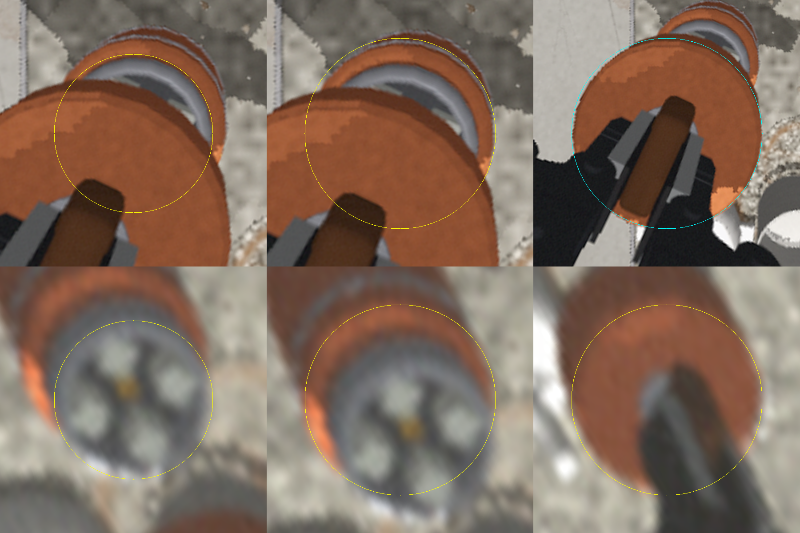

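Request:
carry_out(increments=[[[0.01,0.01,0],[0.03,0,-0.6],0],[[0.01,0.01,0],[0.03,0,-0.6],0],[[0,0,0],[0.02,0,-0.6],0],[[0,0,0],[0,0,-0.6],0],[[0,0,0],[0,0,0],0],[[0,0,0],[0,0,0],0]])

```text
t: 24.8
tool_pos: [0.4216, -0.2669, 0.2938]
tool_rot: [0.34, 1.542, -0.342]
contact_force: [-0.1, 0.1, -0.9]
opening: 0.0107
```

Run:
```python
from st import *
st((.4222,-.269,.28),(73.5,65),0)
```

```text
t 24.8 pos [ 0.4216 -0.2669  0.2938] F [-0.1  0.1 -0.9] open 0.0107 q [-0.71 -0.16  2.01 -0.    1.29 -0.28]
yaz 65.1 x [ 0.001 -0.001 -1.   ]
shift units [ 0.03 -0.11 -0.69]
turn units [ 0.01  0.01 -0.02]
```

Request:
carry_out(increments=[[[0,0,0],[0.02,-0.06,-0.3],0],[[0,0,0],[0,-0.03,-0.3],0],[[0,0,0],[0,-0.01,-0.1],0],[[0,0,0],[0,0,0],0]])

```text
t: 25.2
tool_pos: [0.4223, -0.2694, 0.2793]
tool_rot: [0.339, 1.541, -0.342]
contact_force: [-0.6, 0.4, -1.6]
opening: 0.011
```

Request:
carry_out(increments=[[[0,0,0],[0,0,-0.1],0],[[0,0,0],[0,0,-0.1],0]])

```text
t: 25.4
tool_pos: [0.4225, -0.2696, 0.2757]
tool_rot: [0.339, 1.54, -0.343]
contact_force: [0.3, 0.2, -1.0]
opening: 0.011
```

Request:
carry_out(increments=[[[0,0,0],[0,0,-0.1],0],[[0,0,0],[0,0,-0.1],0]])

```text
t: 25.6
tool_pos: [0.4226, -0.2697, 0.2717]
tool_rot: [0.339, 1.539, -0.343]
contact_force: [0.1, -0.2, -1.7]
opening: 0.0109
```

Request:
carry_out(increments=[[[0,0,0],[0,0,-0.08],0],[[0,0,0],[0,0,-0.08],0]])

```text
t: 25.8
tool_pos: [0.4226, -0.2697, 0.2682]
tool_rot: [0.339, 1.539, -0.343]
contact_force: [0.8, -1.0, -1.8]
opening: 0.0107
```

Request:
carry_out(increments=[[[0,0,0],[0,0,-0.08],0],[[0,0,0],[0,0,-0.06],0]])

```text
t: 26.0
tool_pos: [0.4226, -0.2697, 0.2651]
tool_rot: [0.339, 1.539, -0.343]
contact_force: [-0.1, -0.0, -0.5]
opening: 0.0107
```

Request:
carry_out(increments=[[[0,0,0],[0,0,-0.08],0],[[0,0,0],[0,0,-0.06],0]])

```text
t: 26.2
tool_pos: [0.4226, -0.2697, 0.262]
tool_rot: [0.339, 1.539, -0.343]
contact_force: [-0.3, 0.2, -1.2]
opening: 0.0105
```

Request:
carry_out(increments=[[[0,0,0],[0,0,-0.06],0],[[0,0,0],[0,0,-0.05],0]])

```text
t: 26.4
tool_pos: [0.4227, -0.2697, 0.26]
tool_rot: [0.339, 1.539, -0.343]
contact_force: [-2.8, 1.4, 5.0]
opening: 0.0104
```

Request:
carry_out(increments=[[[0,0,0],[0,0,-0.04],0]])

```text
t: 26.5
tool_pos: [0.4228, -0.2699, 0.26]
tool_rot: [0.339, 1.54, -0.343]
contact_force: [-3.0, 1.8, 6.8]
opening: 0.0106
```

Run:
```python
from st import *
st()
im,d=get_image("scene");cal=get_calibration("scene")
cv2.imwrite('pics/s16.png',cv2.resize(im[160:256,370:498],(800,600),interpolation=cv2.INTER_CUBIC))
P,c,r=cloud(cal,d,np.ones((480,640),bool))
k=(np.hypot(P[:,0]-.4226,P[:,1]+.2695)<.03)&(P[:,2]>.06)&(P[:,2]<.1)
print(np.percentile(P[k,2],[10,50,90]),k.sum())
```

```text
t 26.5 pos [ 0.4228 -0.2699  0.26  ] F [-3.   1.8  6.8] open 0.0106 q [-0.72 -0.11  2.02 -0.    1.22 -0.28]
yaz 65.1 x [ 0.003 -0.003 -1.   ]
[0.07784039 0.08084039 0.09493941] 223
```

View pics/s16.png

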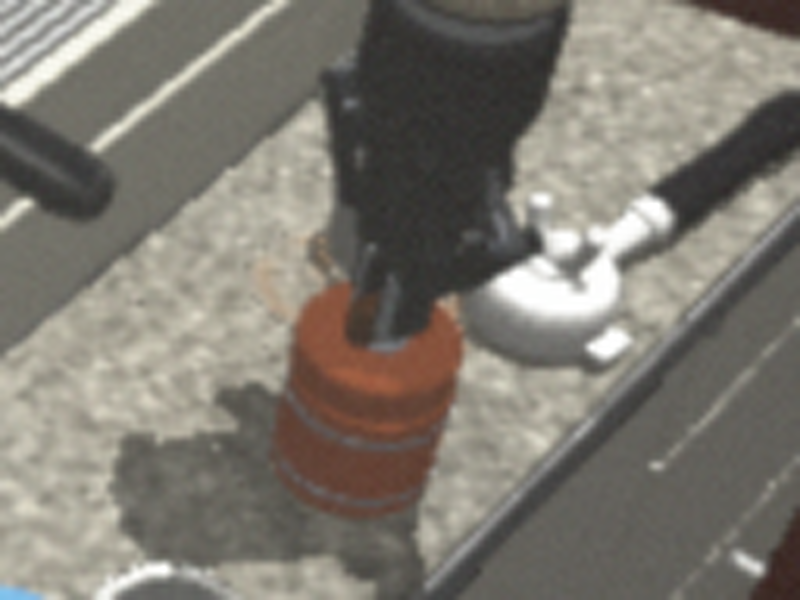

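Home as well (plate top 0.081, expected 0.080). Release and lift away.

Request:
carry_out(increments=[[[0,0,0],[0,0,0.05],0.2],[[0,0,0],[0,0,0],0.4],[[0,0,0],[0,0,0],0.4],[[0,0,0],[0,0,0.3],0.4],[[0,0,0],[0,0,1],0.4],[[0,0,0],[0,0,1],0.4],[[0,0,0],[0,0,1],0.4],[[0,0,0],[0,0,1],0.4]])

```text
t: 27.35
tool_pos: [0.4218, -0.2689, 0.3471]
tool_rot: [0.341, 1.545, -0.341]
contact_force: [-0.3, 0.4, -1.1]
opening: 0.0342
```

Request:
carry_out(increments=[[[0,0,0],[-0.5,0,1],0.4],[[0,0,0],[-0.5,-0.5,0.5],0.4],[[0,0,0],[-0.5,-0.5,0],0.4],[[0,0,0],[0,0,0],0.4],[[0,0,0],[0,0,0],0.4]])

```text
t: 27.85
tool_pos: [0.3906, -0.291, 0.3834]
tool_rot: [0.337, 1.537, -0.344]
contact_force: [0.2, 0.7, 0.1]
opening: 0.0342
```

Run:
```python
from st import *
st()
im,d=get_image("scene");cal=get_calibration("scene"); cv2.imwrite('pics/s17.png',im)
w,_=get_image("wrist"); cv2.imwrite('pics/w17.png',w)
P,c,r=cloud(cal,d,np.ones((480,640),bool))
for c,z,rr in (((.4226,-.2695),.08,.033),((.4235,.003),.095,.04)):
    k=(np.hypot(P[:,0]-c[0],P[:,1]-c[1])<rr)&(abs(P[:,2]-z)<.012)
    Q=P[k]; A=np.c_[Q[:,:2]-c,np.ones(len(Q))]; w=np.ones(len(Q),bool)
    for _ in range(5):
        s=np.linalg.lstsq(A[w],Q[w,2],rcond=None)[0]; w=abs(A@s-Q[:,2])<.003
    print(np.median(Q[:,2]),"plane",s.round(4),w.sum())
```

```text
t 27.85 pos [ 0.3906 -0.291   0.3834] F [0.2 0.7 0.1] open 0.0342 q [-0.79 -0.28  1.95 -0.    1.46 -0.36]
yaz 65.09 x [ 0.005 -0.006 -1.   ]
0.08026852869974127 plane [0.0175 0.0092 0.08  ] 222
0.09517577168516422 plane [ 0.0005 -0.0003  0.0951] 557
```

View pics/s17.png

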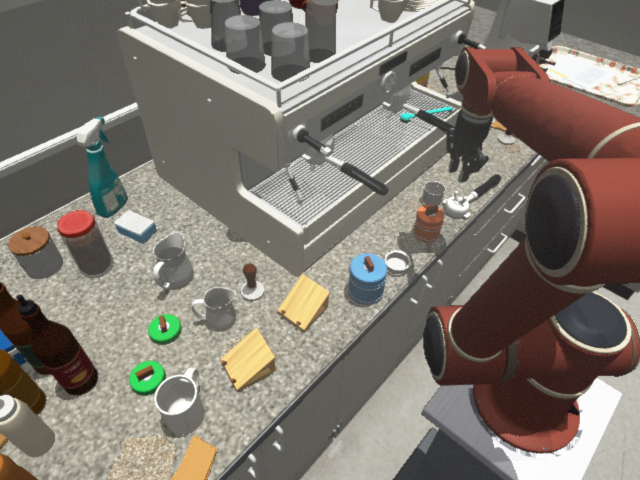

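View pics/w17.png

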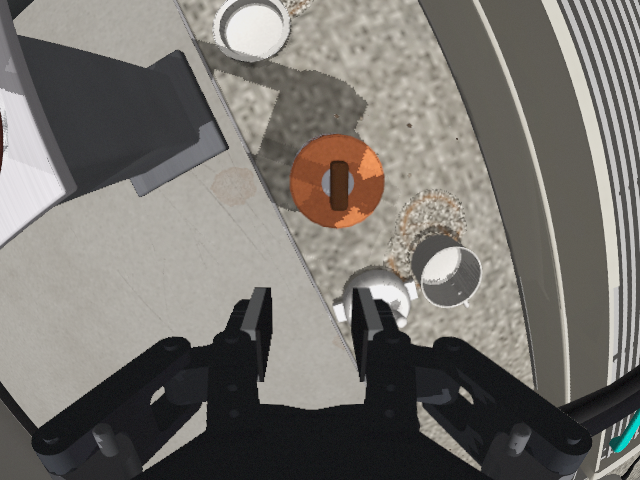

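```bash
python3 -c "
from station import *
print(finish_job())"
```

```text
the job is handed in; nothing more can be done
None
```

Both canisters are closed, and I handed the job in at about 28 s of the 72 s allowed.

**How the lids went on:** I took each lid from its stand by its grip bar, pinched along the lid's own axis. I stood it upright, lined its pins up with the hub channels measured from the pictures (blue about 60°, red about 65°) and lowered it. Both sets of pins dropped straight in, so no searching turn was needed. The readings at the bottom were about 8 N for blue and 7 N for red. That is a little above the suggested 3 to 6 N, and in both cases it came only once the lid was already down.

**Last checks:**
- **Seating:** In the scene camera's depth, the blue plate top is at 95.1 mm (95 expected when home) and the red at 80.0 mm (80 expected). A lid still on its pads would read about 7.5 mm higher.
- **Level:** The blue lid reads level. The red fit shows about 1° of tilt, from only 222 depth points, so I put it down to noise.
- **Surroundings:** In the last scene picture both canisters stand upright and the green look-alikes and the other things look unmoved. The gripper is clear, with no contact force beyond sensor noise.

**A disagreement on the way:** The first wrist view put both canisters 3 to 4 mm off in y from the scene camera, probably because the arm was still settling. I used the scene values and later wrist views taken with the arm at rest; both lids then went on without catching.

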